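# Hop the spice caddy over the end stops and latch it on the next rail

## Task

Slide the spice caddy along its rail up to the red end stop, lift it there over the facing stops and set it down on the start of the next rail, then slide it along that rail, without lifting it off, into the orange collar until the yellow latch snaps behind its lug and holds it against the sprung buffer. Feel your way gently: never press the caddy on the rails harder than 40 N nor on the buffer harder than 20 N, and do not push on the rails or the collar with the gripper itself. Leave the caddy latched and level, and the tiffin, snack box, saucer and spoon where they are.

Things in the scene. Friction and masses are not known exactly. Their poses are not given: they have to be found in the camera images.
- rail_a: First rail, fixed: steel flat bar on edge, 8 mm thick, top 150 mm above the work surface, on two posts with 80 x 50 mm feet. Origin: on the work surface under the bar's inner end (facing the second rail). y runs along the bar towards the second rail, z up: bar from y = -240 to 0, x = -4 to +4 mm. A red end stop (8 mm wide, y = -4 to 0 mm) stands 16 mm above the bar's top.
- rail_b: Second rail, fixed: same bar and height, 280 mm long, 20 to 40 mm beyond the first rail's end, up to 20 mm to the side and turned up to 0.08 rad against it. Origin: on the work surface under its inner end; y along the bar away from the first rail, z up: bar from y = 0 to 280 mm. Its red end stop (y = 0 to 4 mm) stands 16 mm above its top. It carries the orange collar.
- rail_b_top (a point): Point on the second rail's top edge at its inner end (150 mm over the rail's origin, same axes). The orange collar (32 mm wide, 30 mm long, 13 mm above the rail top, its screw 21 mm) is clamped on the bar so that the tip of its buffer lies anywhere from y = 157 to 217 mm: not measured, to be felt or seen. The latch arm reaches 22 mm ahead of that tip on the +x side, up to 9 mm above the rail top.
- caddy_grip (a point): Centre of the caddy's blue upright rubber grip tab (10 mm thick along x, 24 mm long along y, 50 mm high). Axes: x across the rail, y along it, z up. The caddy (0.25 to 0.5 kg) is a saddle astride the rail with a green-lidded spice tin on either side; its bridge (30 x 50 x 10 mm high) rests on the rail top. This point is 35 mm above the rail top and 25 mm above the bridge's upper side.
- caddy_seat (a point): Middle of the underside of the caddy's bridge, which rests on the rail top. Side plates 12 mm apart (2 mm play each side of the bar) reach 28 mm below it, flared lips 36 mm, so the caddy must rise about 55 mm to clear a rail and its stop. Tins: x = +-14 to +-52 mm, y = +-19 mm, 16 to 78 mm below. The bridge ends at y = +-25 mm.
- caddy_lug (a point): Middle of the steel lug on the +x side of the bridge, at its leading (+y) end: 10 mm out from the bridge, 12 mm long, 8 mm high, its front flush with the bridge's end. The latch catches behind it.
- buffer (a joint): Sprung rubber buffer standing 10.5 mm out of the collar's near face on the bridge's level; m pressed in: 0 free, 0.008 at its hard end, where the force climbs steeply. Its spring gives 1.6 N at first, 4.8 N at the end. It stays at about 0.004 to 0.0055 when the caddy is latched and let go.
- latch (a joint): Yellow sprung latch arm on the collar's +x side, rad: 0 closed (inwards); the caddy's lug swings it out to about 0.2, then it snaps back to 0 behind the lug when the buffer is pressed in by some 5 to 6 mm. With the buffer, pushing the lug past it takes some 4 to 8 N.
- tiffin: Bystander: round two-tier aluminium tiffin, 110 mm diameter, 124 mm high; origin under its centre.
- snackbox: Bystander: green snack box with white lid, 106 x 136 x 62 mm; origin under its centre.
- saucer: Bystander: white ceramic saucer, 120 mm diameter, 18 mm high; origin under its centre.
- spoon: Bystander: red plastic spoon lying flat.

How it is judged:
By the outcome, as a careful person would: the job done as asked, in the order asked, and still so for the second after the job is handed in, with the robot touching nothing.
It also fails if it takes over 72 s, if anything falls off the work surface, if the arm or the gripper's body presses on something with over 40 N, if the wrist force passes 120 N, or if a joint passes its speed limit or range.

## Robot

A 6-joint arm with a two-finger parallel gripper is mounted at the origin on the work surface. World frame = base frame: x ahead of the robot, y to its left, z up, the work surface at z = 0. Lengths are in m, angles in rad, forces in N, time in s.
With the tool pointing down it reaches from about 0.2 to 0.875 m from the base axis. Payload 3.4 kg.
Tool frame: the origin (TCP) lies midway between the tips of the shut fingers; the grasp point (between the pads) lies 19 mm behind it; z points along the fingers, x is the direction in which the jaws open and shut, and the axes are right-handed (so a half turn about z gives the same grasp; the last joint's range is limited). The gripper opens to 94 mm and grips with 3 to 60 N. Pads are 16 mm wide; open, the fingers measure 119 mm over their backs; the gripper's body (75 mm by 177 mm) begins 78 mm behind the grasp point.
Start: joints at [1.211, 0.276, 1.505, -0, 1.361, -0.121], TCP at [0.136, 0.559, 0.205] pointing down, gripper open.
Joint ranges: [-2.89, 2.89], [-0.75, 2.08], [0.22, 2.7], [-1.18, 4.32], [0.11, 2.71], [-2.7, 2.7]. Speed limits (rad/s): [2.57, 2.57, 3.14, 3.14, 3.14, 3.14].

## Interface

Orientations are given as [roll, pitch, yaw] about the fixed x, y, z axes, in that order (R = Rz(yaw) Ry(pitch) Rx(roll)).
In Python, from bench import env gives the robot as it stands.
- The arm moves only by the shell command python3 -m inch 'ROWS'. ROWS is JSON, a list of rows, each an object of numbers: "tx", "ty", "tz": the shift along the tool's x, y, z in mm; "rx", "ry", "rz": the turn, a rotation vector about the tool's x, y, z in degrees; "claw": the opening in per cent of the stroke, from 0 (shut) to 100 (fully open). A call has 1 to 12 rows; each row shifts and turns the commanded pose from where the row before left it, along the tool's axes as they then stand; what a row does not reach is not made up. A row lasts 1/12 s, in which the tool goes at most 41.7 mm and 7.16 degrees, less where a joint would pass 70% of its speed; a pose out of reach is approached as far as the arm can. A call with a gripper value outside its range is refused whole. The fingers move at their own pace and stop on an object; the grip force is fixed at half the most. Time passes only in rows, so rows that do not move let the fingers close. It gives the time, the measured TCP pose, the force and the opening at its end, in the units of the state.
- env.get_state(): the state, without advancing time (a new reading comes with each control period).
- env.camera(name): name is "scene" or "top" or "wrist"; returns the picture (400x640x3 uint8, red, green, blue); there is no depth.
- env.camera_info(name): a dict with "mtx" (3x3 intrinsics, pixels), "eye" and "rotation" of the camera in the world. Camera axes: x right, y down, z forward; pixel columns grow to the right and rows downward; lengths in m; the calibration is good to about 2 mm. A picture is of the moment at which its call begins: read the wrist's pose just before it. camera_info takes no time and is no camera call; for the wrist camera it gives the pose at the moment of the call.
- env.finish_job(): hands the job in, once; it reports no verdict.
Trained networks look in the newest picture that a camera, given by its name, has taken for a name from the list of things; names that differ only in an ending like _2 or _b are one class to them, and where a whole thing is asked for, a point or a joint stands for the part that bears it (a point fixed in the world has none). Each returns a list of dicts, best first, with "confidence" (0 to 1); they miss things now and then, are a little off and sometimes report something else, mostly with a low value. They report only what shows in the picture. A call takes as long as a camera call.
- env.spot_in(thing, camera): "box" ([left, top, width, height] as shares, 0 to 1, of the picture: columns of its width, rows of its height, round what is visible of it).
- env.outline_of(thing, camera): "pixels" (400x640 bool, what is visible of it) and "box" ([left, top, width, height] as shares, 0 to 1, of the picture: columns of its width, rows of its height, round what is visible of it).
- env.place_of(thing, camera): "point" ([column, row] as shares, 0 to 1, of the picture: columns of its width, rows of its height: a listed point, or the origin of a listed thing).
The state is a dict: "time_s": time; "joint_pos": joint angles; "dq": joint speeds; "tau": joint torques, N m; "tool_pos": TCP position; "ee_rot": TCP orientation; "ft_force": force on the tool from outside, world axes, zero at the start; "wrist_torque": the same for the moment, N m; "width": finger opening in m.
Only numpy, scipy, OpenCV 4.12 (cv2) and the standard library are available. Lean on these libraries where they do the work, as an engineer would, in place of code of your own. Each camera call takes 0.05 s, during which the arm holds its last target.

## Working session

There is one attempt and no reset: what is moved stays moved. The work goes in short steps, Python scripts to look and compute and a shell command to move; the robot and the scene stay as the last step left them, time stands still between calls to the robot, and variables do not carry over. Pictures are saved under pics/ and viewed, and the job is handed in when it is done.

```bash
ls; mkdir -p pics; cat > h.py <<'E'
import numpy as np, cv2
from bench import env
def snap(n,f):
    im=env.camera(n); cv2.imwrite('pics/'+f,im[:,:,::-1]); return im
def ray(n,share):
    ci=env.camera_info(n); K=np.array(ci['mtx']);R=np.array(ci['rotation']);e=np.array(ci['eye'])
    p=np.array([share[0]*640,share[1]*400,1]); d=R@np.linalg.inv(K)@p
    return e,d/np.linalg.norm(d)
def proj(n,P):
    ci=env.camera_info(n); K=np.array(ci['mtx']);R=np.array(ci['rotation']);e=np.array(ci['eye'])
    c=R.T@(np.asarray(P)-e); u=K@c; return u[:2]/u[2]
def atz(n,share,z):
    e,d=ray(n,share); return e+d*(z-e[2])/d[2]
def tri(rs):
    A=np.zeros((3,3));b=np.zeros(3)
    for e,d in rs:
        M=np.eye(3)-np.outer(d,d);A+=M;b+=M@e
    x=np.linalg.solve(A,b); return x,[np.linalg.norm((np.eye(3)-np.outer(d,d))@(x-e)) for e,d in rs]
E
python3 - <<'E'
from h import *
np.set_printoptions(precision=4,suppress=True)
s=env.get_state(); print(s)
for n in ['scene','top','wrist']:
    snap(n,n+'0.png'); ci=env.camera_info(n); print(n,ci)
    for t in ['caddy_grip','caddy_seat','caddy_lug','rail_a','rail_b','rail_b_top','buffer','latch']:
        try:
            r=env.place_of(t,n); print(n,t,[(np.round(np.array(q['point'])*[640,400],1),round(q['confidence'],2)) for q in r[:2]])
        except Exception as ex: print(t,ex)
print(env.get_state()['time_s'])
E
```

```text
pics
{'time_s': 0.0, 'joint_pos': array([ 1.211 ,  0.2766,  1.5061, -0.    ,  1.3607, -0.121 ]), 'dq': array([-0.0005,  0.0011,  0.0004, -0.0007, -0.0011,  0.0006]), 'tau': array([  0.0018, -40.4582, -23.7233,   0.0708,   0.0344,  -0.0001]), 'tool_pos': array([0.1358, 0.5582, 0.2046]), 'ee_rot': array([-3.1414,  0.0018,  1.332 ]), 'ft_force': array([ 0.9425,  0.5387, -0.2092]), 'wrist_torque': array([-0.0229,  0.0465, -0.0379]), 'width': 0.09415143780266827}
scene {'mtx': array([[443.2854,   0.    , 323.1969],
       [  0.    , 443.2854, 208.8083],
       [  0.    ,   0.    ,   1.    ]]), 'eye': array([1.1325, 0.4909, 1.1136]), 'rotation': array([-2.4373,  0.0066,  2.2522])}
scene caddy_grip [(array([291.5, 183.9]), 0.84)]
scene caddy_seat [(array([293.3, 190. ]), 0.94)]
scene caddy_lug [(array([296.2, 199. ]), 0.85)]
scene rail_a [(array([340.2, 244.6]), 0.82), (array([329.9, 238.3]), 0.68)]
scene rail_b [(array([340.2, 244.6]), 0.82), (array([329.9, 238.3]), 0.68)]
scene rail_b_top [(array([341. , 210.9]), 0.77)]
buffer it knows: caddy_grip, caddy_lug, caddy_seat, rail, rail_b_top,
[... 792 characters left out ...]
 caddy_seat, rail, rail_b_top, saucer, snackbox, spoon, tiffin
latch it knows: caddy_grip, caddy_lug, caddy_seat, rail, rail_b_top, saucer, snackbox, spoon, tiffin
wrist {'mtx': array([[351.0425,   0.    , 321.2113],
       [  0.    , 351.0425, 197.1694],
       [  0.    ,   0.    ,   1.    ]]), 'eye': array([0.0577, 0.5774, 0.3846]), 'rotation': array([2.8563, 0.    , 1.3323])}
wrist caddy_grip []
wrist caddy_seat []
wrist caddy_lug []
wrist rail_a []
wrist rail_b []
wrist rail_b_top []
buffer it knows: caddy_grip, caddy_lug, caddy_seat, rail, rail_b_top, saucer, snackbox, spoon, tiffin
latch it knows: caddy_grip, caddy_lug, caddy_seat, rail, rail_b_top, saucer, snackbox, spoon, tiffin
1.05
```

```bash
sed -i "s/R=np.array(ci\['rotation'\])/R=Rot.from_euler('xyz',ci['rotation']).as_matrix()/; s/^import numpy.*/&\nfrom scipy.spatial.transform import Rotation as Rot/" h.py
python3 - <<'E'
from h import *
np.set_printoptions(precision=4,suppress=True)
P={'grip':([291.5,183.9],[361.1,205]),'seat':([293.3,190],[361.8,204.5]),'lug':([296.2,199],[354.3,200.4]),'railA':([329.9,238.3],[313.5,207.1]),'railB':([340.2,244.6],[298.3,215.7]),'btop':([341,210.9],[294.8,207.1])}
for k,(a,b) in P.items():
    print(k,*tri([ray('scene',np.array(a)/[640,400]),ray('top',np.array(b)/[640,400])]))
E
```

```text
grip [ 0.5061 -0.1366  0.1863] [np.float64(0.0047156618257297575), np.float64(0.004715661825729622)]
seat [ 0.5072 -0.1371  0.1621] [np.float64(0.00014861539191946539), np.float64(0.00014861539191959576)]
lug [ 0.5179 -0.1196  0.1445] [np.float64(0.0016365586180977197), np.float64(0.0016365586180977533)]
railA [ 0.5063 -0.0145  0.0304] [np.float64(0.011353235414682368), np.float64(0.01135323541468243)]
railB [0.4882 0.0201 0.0066] [np.float64(0.004728874055052279), np.float64(0.004728874055052302)]
btop [0.4943 0.0246 0.1758] [np.float64(0.0032249360520175806), np.float64(0.00322493605201755)]
```

View pics/scene0.png

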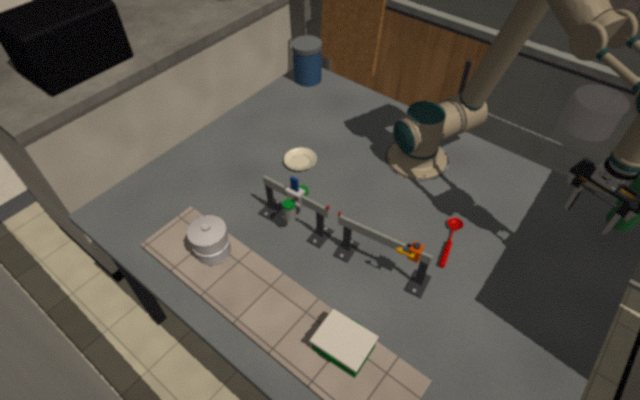

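View pics/top0.png

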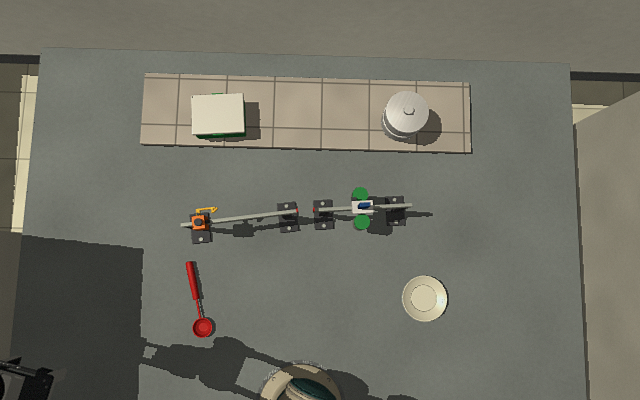

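```bash
python3 - <<'E'
import cv2
i=cv2.imread('pics/top0.png'); c=i[170:250,170:430]; cv2.imwrite('pics/topz.png',cv2.resize(c[:, :130],None,fx=6,fy=6,interpolation=cv2.INTER_CUBIC)); cv2.imwrite('pics/topz2.png',cv2.resize(c[:, 130:],None,fx=6,fy=6,interpolation=cv2.INTER_CUBIC))
E
```

```text
(no output)
```

View pics/topz.png

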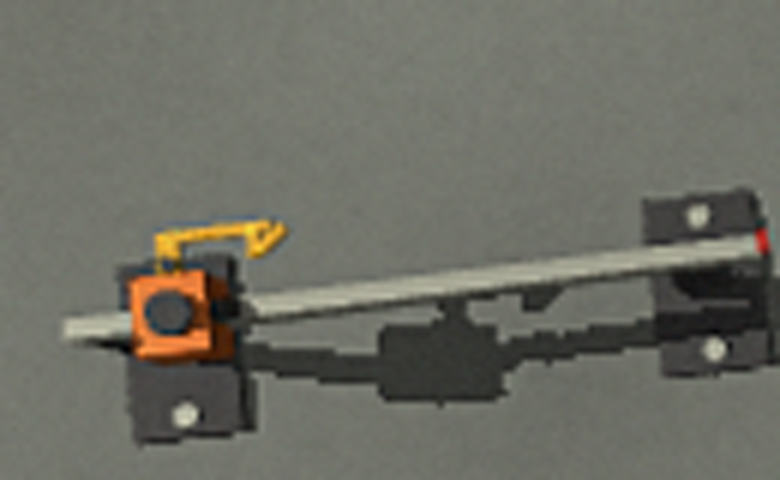

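View pics/topz2.png

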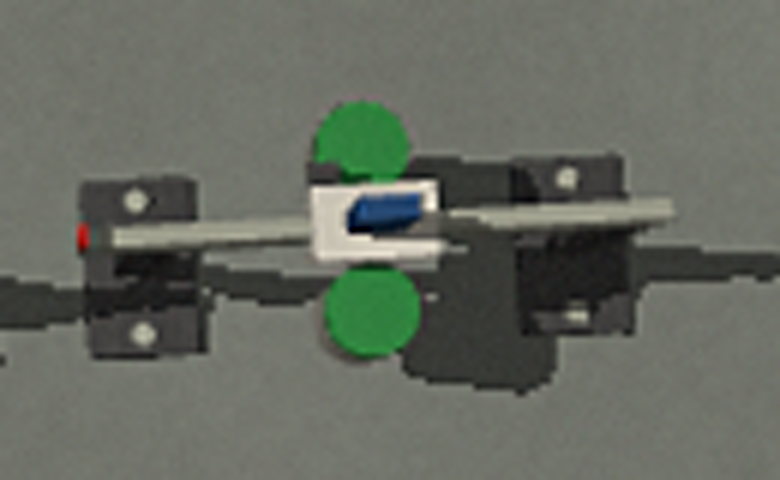

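```bash
python3 - <<'E'
from h import *
np.set_printoptions(precision=4,suppress=True)
def t(u,v,z): return atz('top',(u/640,v/400),z)
A0=t(412.2,205,.15);As=t(313.8,209.6,.166);Bs=t(297.2,210.2,.166);B1=t(180.8,225,.15)
print(A0,As,Bs,B1)
for a,b in((A0,As),(Bs,B1)):
    d=(b-a)[:2]; print(np.arctan2(d[1],d[0])-np.pi/2, np.linalg.norm(d))
E
```

```text
[ 0.5102 -0.2607  0.15  ] [ 0.4922 -0.0229  0.166 ] [0.4899 0.0163 0.166 ] [0.4502 0.2914 0.15  ]
0.07549792777731001 0.23850621402167932
0.14325781762926382 0.2779957238555113
```

```bash
python3 -m inch '[{"tz":-40},{"tz":-40},{"tz":-40},{"tx":-28,"ty":28},{"tx":-28,"ty":28},{"tx":-28,"ty":28},{"tx":-28,"ty":28},{"tx":-28,"ty":28},{"tx":-28,"ty":28},{"tx":-28,"ty":28},{"tx":-28,"ty":28},{"tx":-28,"ty":28}]'; python3 -m inch '[{"tx":-28,"ty":28},{"tx":-28,"ty":28},{"tx":-28,"ty":28},{"tx":-28,"ty":28},{"tx":-28,"ty":28},{"tx":-28,"ty":28},{"tx":-28,"ty":28},{"tx":-28,"ty":28},{"rz":7},{"rz":7},{"rz":7},{"rz":7}]'; python3 -m inch '[{"rz":7},{"rz":7},{"rz":7},{"rz":7},{"rz":7},{"rz":7},{"rz":2},{}]'
```

```text
validation failed for argument at $[0]...
validation failed for argument at $[0]...
validation failed for argument at $[0]...
```

```bash
python3 -m inch '[{"tx":0,"ty":0,"tz":-40,"rx":0,"ry":0,"rz":0,"claw":100}]'; python3 -m inch '[{"tz":-40,"claw":100}]';python3 -m inch --help
```

```text
time_s: 1.13
tool_pos: [0.1341, 0.5532, 0.2378]
ee_rot: [-3.14, 0.018, 1.332]
ft_force: [0.4, 0.6, -1.5]
width: 0.0938validation failed for argument at $[0]...
invalid input: not JSON, or not a number
```

```bash
python3 -m inch '[{"tx":0,"ty":0,"tz":-40,"rx":0,"ry":0,"rz":0,"claw":100},{"tx":0,"ty":0,"tz":-40,"rx":0,"ry":0,"rz":0,"claw":100},{"tx":-28,"ty":28,"tz":0,"rx":0,"ry":0,"rz":0,"claw":100},{"tx":-28,"ty":28,"tz":0,"rx":0,"ry":0,"rz":0,"claw":100},{"tx":-28,"ty":28,"tz":0,"rx":0,"ry":0,"rz":0,"claw":100},{"tx":-28,"ty":28,"tz":0,"rx":0,"ry":0,"rz":0,"claw":100},{"tx":-28,"ty":28,"tz":0,"rx":0,"ry":0,"rz":0,"claw":100},{"tx":-28,"ty":28,"tz":0,"rx":0,"ry":0,"rz":0,"claw":100},{"tx":-28,"ty":28,"tz":0,"rx":0,"ry":0,"rz":0,"claw":100},{"tx":-28,"ty":28,"tz":0,"rx":0,"ry":0,"rz":0,"claw":100},{"tx":-28,"ty":28,"tz":0,"rx":0,"ry":0,"rz":0,"claw":100},{"tx":0,"ty":0,"tz":0,"rx":0,"ry":0,"rz":0,"claw":100}]'
```

```text
time_s: 2.13
tool_pos: [0.3246, 0.2486, 0.3257]
ee_rot: [3.138, 0.003, 1.323]
ft_force: [0.4, 0.3, -0.5]
width: 0.0939
```

```bash
python3 -m inch '[{"tx":-29,"ty":28,"tz":0,"rx":0,"ry":0,"rz":0,"claw":100},{"tx":-29,"ty":28,"tz":0,"rx":0,"ry":0,"rz":0,"claw":100},{"tx":-29,"ty":28,"tz":0,"rx":0,"ry":0,"rz":0,"claw":100},{"tx":-29,"ty":28,"tz":0,"rx":0,"ry":0,"rz":0,"claw":100},{"tx":-29,"ty":28,"tz":0,"rx":0,"ry":0,"rz":0,"claw":100},{"tx":-29,"ty":28,"tz":0,"rx":0,"ry":0,"rz":0,"claw":100},{"tx":-29,"ty":28,"tz":0,"rx":0,"ry":0,"rz":0,"claw":100},{"tx":-29,"ty":28,"tz":0,"rx":0,"ry":0,"rz":0,"claw":100}]'
python3 -m inch '[{"tx":0,"ty":0,"tz":0,"rx":0,"ry":0,"rz":7,"claw":100},{"tx":0,"ty":0,"tz":0,"rx":0,"ry":0,"rz":7,"claw":100},{"tx":0,"ty":0,"tz":0,"rx":0,"ry":0,"rz":7,"claw":100},{"tx":0,"ty":0,"tz":0,"rx":0,"ry":0,"rz":7,"claw":100},{"tx":0,"ty":0,"tz":0,"rx":0,"ry":0,"rz":7,"claw":100},{"tx":0,"ty":0,"tz":0,"rx":0,"ry":0,"rz":7,"claw":100},{"tx":0,"ty":0,"tz":0,"rx":0,"ry":0,"rz":7,"claw":100},{"tx":0,"ty":0,"tz":0,"rx":0,"ry":0,"rz":7,"claw":100},{"tx":0,"ty":0,"tz":0,"rx":0,"ry":0,"rz":7,"claw":100},{"tx":0,"ty":0,"tz":0,"rx":0,"ry":0,"rz":7,"claw":100},{"tx":0,"ty":0,"tz":0,"rx":0,"ry":0,"rz":2,"claw":100},{"tx":0,"ty":0,"tz":0,"rx":0,"ry":0,"rz":0,"claw":100}]'
python3 - <<'E'
from h import *
s=env.get_state(); print(s['tool_pos'],s['ee_rot'])
snap('wrist','w1.png')
for t in ['caddy_grip','caddy_seat','caddy_lug','rail_a','rail_b_top']:
    r=env.place_of(t,'wrist'); print(t,[(np.round(np.array(q['point'])*[640,400],1),round(q['confidence'],2)) for q in r[:2]])
E
```

```text
time_s: 2.8
tool_pos: [0.4848, -0.0253, 0.3256]
ee_rot: [3.141, -0.001, 1.332]
ft_force: [0.4, 0.4, -0.3]
width: 0.0937
time_s: 3.8
tool_pos: [0.4841, -0.0234, 0.3254]
ee_rot: [-3.141, -0.0, 0.076]
ft_force: [0.2, -0.2, -0.5]
width: 0.094
[ 0.48413365 -0.02337342  0.32542765] [-3.14109198e+00 -1.03537899e-04  7.55065543e-02]
caddy_grip [(array([333.5, 290.7]), 0.64)]
caddy_seat [(array([330.8, 276.6]), 0.64)]
caddy_lug [(array([348. , 265.9]), 0.87)]
rail_a [(array([329. , 148.9]), 0.8), (array([326.1, 125.7]), 0.76)]
rail_b_top [(array([330.2, 138. ]), 0.67)]
```

View pics/w1.png

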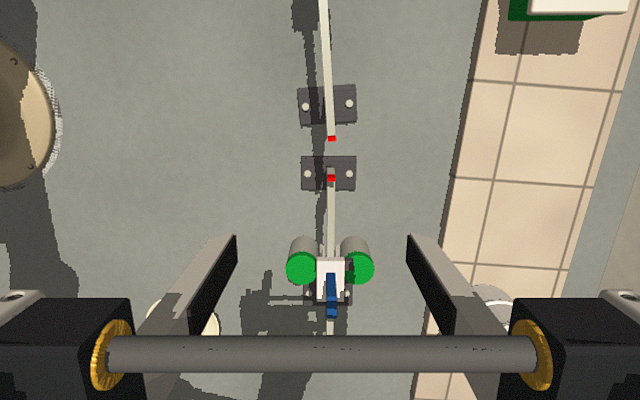

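```bash
cat > crop.py <<'E'
import sys,cv2
f,o,x,y,w,h,k=sys.argv[1],sys.argv[2],*map(int,sys.argv[3:])
i=cv2.imread('pics/'+f);cv2.imwrite('pics/'+o,cv2.resize(i[y:y+h,x:x+w],None,fx=k,fy=k,interpolation=cv2.INTER_NEAREST))
E
python3 crop.py w1.png w1a.png 280 120 100 75 8; python3 crop.py w1.png w1b.png 280 225 100 75 8
python3 - <<'E'
from h import *
im=cv2.imread('pics/w1.png').astype(int)
# bright rail pixel centres per row
for v in list(range(0,136,15))+[195,205,215,225,235]:
    row=im[v,310:350].sum(1); 
    m=np.where(row>480)[0]; print(v,m.min()+310 if len(m) else None,m.max()+310 if len(m) else None)
E
```

```text
0 319 327
15 320 327
30 320 328
45 322 329
60 323 330
75 324 331
90 325 332
105 326 349
120 327 333
135 328 330
195 328 334
205 328 334
215 324 334
225 323 334
235 324 334
```

View pics/w1a.png

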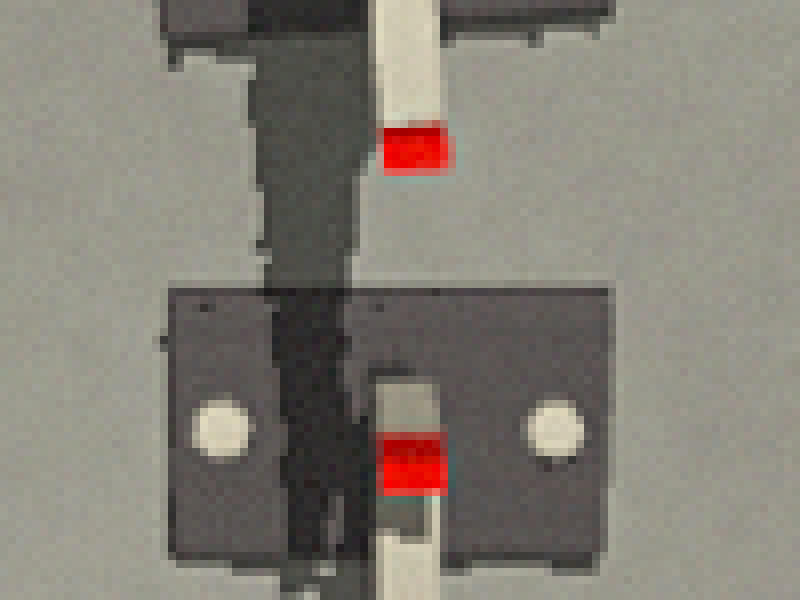

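View pics/w1b.png

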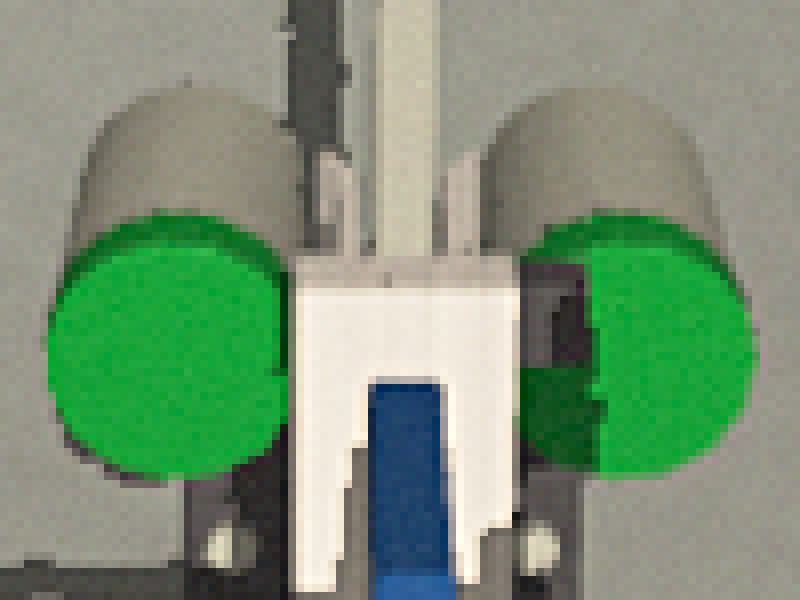

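```bash
python3 - <<'E'
from h import *
np.set_printoptions(precision=4,suppress=True)
def t(u,v,z): return atz('wrist',(u/640,v/400),z)
print(env.camera_info('wrist'))
A=t(331.8,177.9,.166);B=t(332.2,141.8,.166)
b0=t(323.3,0,.15);b1=t(325.5+2,75,.15);b2=t(330.3,120,.15)
a1=t(331.5,195.5,.15);a2=t(331.4,235.5,.15)
fr=t(330.7,261,.16);fb=t(330.7,257,.15)
print('A',A,'B',B,'b',b0,b1,b2,'a',a1,a2,'front',fr,fb)
f=lambda p,q:np.arctan2((q-p)[1],(q-p)[0])-np.pi/2
print(f(b2,b0),f(a2,a1),f(fr,A))
for n in('scene',):
  for P in (A,B): print(proj(n,P))
lug=t(348,266,.154);print(lug, t(330,282,.21))
E
```

```text
{'mtx': array([[351.0425,   0.    , 321.2113],
       [  0.    , 351.0425, 197.1694],
       [  0.    ,   0.    ,   1.    ]]), 'eye': array([0.4789, 0.0568, 0.5046]), 'rotation': array([ 2.8576, -0.0017,  0.0763])}
A [ 0.496  -0.0211  0.166 ] B [0.4933 0.0144 0.166 ] b [0.4751 0.139  0.15  ] [0.4841 0.0753 0.15  ] [0.4903 0.0336 0.15  ] a [ 0.4981 -0.0437  0.15  ] [ 0.5018 -0.0888  0.15  ] front [ 0.5029 -0.1142  0.16  ] [ 0.5032 -0.1143  0.15  ]
0.1430774542342761 0.08213960641416396 0.07403324965663738
[326.5907 205.6366]
[337.0823 211.0965]
[ 0.5228 -0.1218  0.154 ] [ 0.5006 -0.1111  0.21  ]
```

```bash
python3 -m inch '[{"tx":4,"ty":39,"tz":0,"rx":0,"ry":0,"rz":0,"claw":60},{"tx":4,"ty":39,"tz":0,"rx":0,"ry":0,"rz":0,"claw":60},{"tx":4,"ty":39,"tz":0,"rx":0,"ry":0,"rz":0,"claw":60},{"tx":0,"ty":0,"tz":30,"rx":0,"ry":0,"rz":0,"claw":60},{"tx":0,"ty":0,"tz":30,"rx":0,"ry":0,"rz":0,"claw":60},{"tx":0,"ty":0,"tz":20,"rx":0,"ry":0,"rz":0,"claw":60},{"tx":0,"ty":0,"tz":0,"rx":0,"ry":0,"rz":0,"claw":60},{"tx":0,"ty":0,"tz":0,"rx":0,"ry":0,"rz":0,"claw":60}]'
python3 - <<'E'
from h import *
s=env.get_state(); print(s['tool_pos'],s['ee_rot'],s['ft_force'])
snap('wrist','w2.png')
E
```

```text
time_s: 4.77
tool_pos: [0.5044, -0.1398, 0.2449]
ee_rot: [-3.14, 0.002, 0.075]
ft_force: [-0.4, 0.1, 0.8]
width: 0.0563
[ 0.50436115 -0.13978781  0.24490282] [-3.14045382e+00  1.82412225e-03  7.53034765e-02] [-0.37973296  0.09644891  0.79560045]
```

View pics/w2.png

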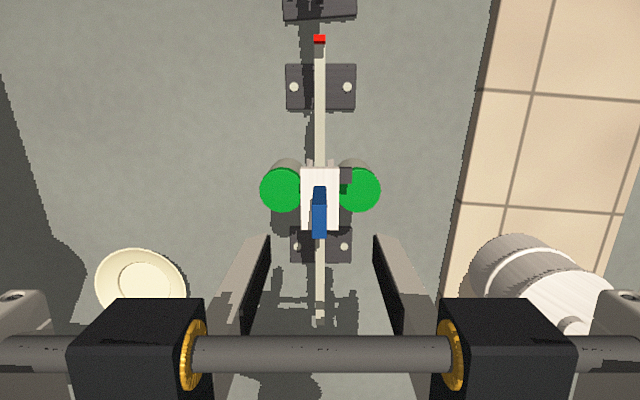

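```bash
python3 -m inch '[{"tx":0.5,"ty":0,"tz":25,"rx":0,"ry":0,"rz":0,"claw":60},{"tx":0,"ty":0,"tz":25,"rx":0,"ry":0,"rz":0,"claw":60},{"tx":0,"ty":0,"tz":15,"rx":0,"ry":0,"rz":0,"claw":60},{"tx":0,"ty":0,"tz":9,"rx":0,"ry":0,"rz":0,"claw":60},{"tx":0,"ty":0,"tz":0,"rx":0,"ry":0,"rz":0,"claw":60},{"tx":0,"ty":0,"tz":0,"rx":0,"ry":0,"rz":0,"claw":60}]'
python3 - <<'E'
from h import *
s=env.get_state(); print(s['tool_pos'],s['ee_rot'],s['ft_force'])
snap('wrist','w3.png')
E
```

```text
time_s: 5.32
tool_pos: [0.5063, -0.1401, 0.1728]
ee_rot: [3.141, -0.002, 0.076]
ft_force: [-0.3, 0.4, 0.5]
width: 0.0561
[ 0.50634346 -0.14011623  0.17279911] [ 3.14063942e+00 -2.11990469e-03  7.56726221e-02] [-0.26437624  0.37654051  0.49820559]
```

View pics/w3.png

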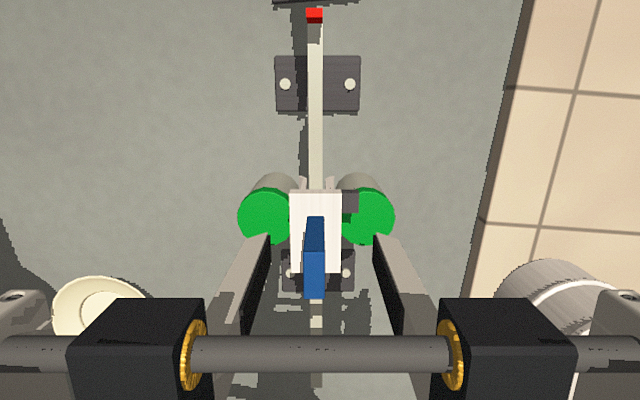

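```bash
python3 -m inch '[{"tx":-2.8,"ty":0,"tz":2,"rx":0,"ry":0,"rz":0,"claw":40},{"tx":0,"ty":0,"tz":0,"rx":0,"ry":0,"rz":0,"claw":40},{"tx":0,"ty":0,"tz":0,"rx":0,"ry":0,"rz":0,"claw":30},{"tx":0,"ty":0,"tz":0,"rx":0,"ry":0,"rz":0,"claw":25}]'
python3 - <<'E'
from h import *
s=env.get_state(); print(s['tool_pos'],s['ee_rot'],s['ft_force'])
snap('wrist','w4.png')
E
python3 crop.py w4.png w4a.png 240 150 160 150 4
```

```text
time_s: 5.7
tool_pos: [0.5027, -0.1402, 0.17]
ee_rot: [3.141, -0.001, 0.075]
ft_force: [-0.3, 0.5, -0.2]
width: 0.0333
[ 0.50272109 -0.14019529  0.1699606 ] [ 3.14124343e+00 -9.21211234e-04  7.52671645e-02] [-0.3193932   0.53959997 -0.23580247]
```

View pics/w4a.png

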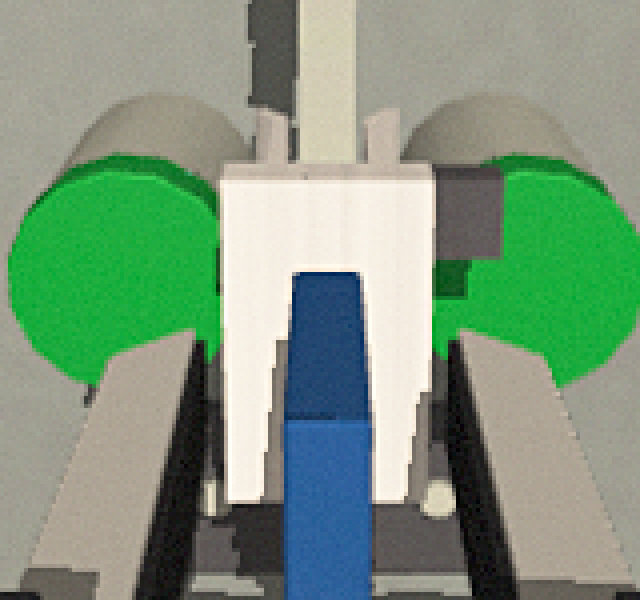

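```bash
python3 -m inch '[{"tx":0,"ty":0,"tz":0,"rx":0,"ry":0,"rz":0,"claw":0},{"tx":0,"ty":0,"tz":0,"rx":0,"ry":0,"rz":0,"claw":0},{"tx":0,"ty":0,"tz":0,"rx":0,"ry":0,"rz":0,"claw":0},{"tx":0,"ty":0,"tz":0,"rx":0,"ry":0,"rz":0,"claw":0},{"tx":0,"ty":0,"tz":0,"rx":0,"ry":0,"rz":0,"claw":0},{"tx":0,"ty":0,"tz":0,"rx":0,"ry":0,"rz":0,"claw":0}]'
python3 - <<'E'
from h import *
s=env.get_state(); print(s['tool_pos'],s['ee_rot'],s['ft_force'],s['wrist_torque'],s['width'])
E
```

```text
time_s: 6.25
tool_pos: [0.5026, -0.1401, 0.1694]
ee_rot: [-3.142, -0.0, 0.075]
ft_force: [-1.1, -1.2, 0.8]
width: 0.0097
[ 0.50260739 -0.14008532  0.1694423 ] [-3.14150153e+00 -1.35374501e-04  7.53628406e-02] [-1.10578145 -1.15036163  0.78052541] [-0.03545432 -0.03843251  0.01156637] 0.009745407670189221
```

```bash
python3 -m inch '[{"tx":0,"ty":-6,"tz":0,"rx":0,"ry":0,"rz":0,"claw":0},{"tx":0,"ty":-12,"tz":0,"rx":0,"ry":0,"rz":0,"claw":0},{"tx":0,"ty":-12,"tz":0,"rx":0,"ry":0,"rz":0,"claw":0}]'; python3 -m inch '[{"tx":0,"ty":-12,"tz":0,"rx":0,"ry":0,"rz":0,"claw":0},{"tx":0,"ty":-12,"tz":0,"rx":0,"ry":0,"rz":0,"claw":0},{"tx":0,"ty":-12,"tz":0,"rx":0,"ry":0,"rz":0,"claw":0},{"tx":0,"ty":-6,"tz":0,"rx":0,"ry":0,"rz":0,"claw":0},{"tx":0,"ty":0,"tz":0,"rx":0,"ry":0,"rz":0,"claw":0}]';
python3 - <<'E'
from h import *
s=env.get_state(); print(s['tool_pos'],s['ee_rot'],s['ft_force'],s['wrist_torque'],s['width'])
snap('wrist','w5.png')
E
```

```text
time_s: 6.5
tool_pos: [0.5002, -0.1094, 0.1695]
ee_rot: [-3.141, -0.0, 0.074]
ft_force: [0.2, -0.6, 0.7]
width: 0.0101
time_s: 6.92
tool_pos: [0.4966, -0.0659, 0.1695]
ee_rot: [-3.14, 0.0, 0.077]
ft_force: [-0.7, 0.5, 1.0]
width: 0.0097
[ 0.49659716 -0.06591126  0.16946382] [-3.13987171e+00  3.01558886e-04  7.73992218e-02] [-0.68368278  0.48421064  0.9876244 ] [ 0.06079915  0.15062889 -0.0159494 ] 0.009712972615212851
```

View pics/w5.png

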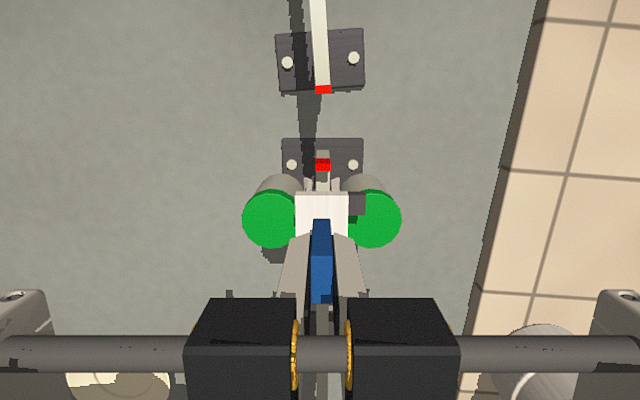

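```bash
python3 -m inch '[{"tx":0,"ty":-6,"tz":0,"rx":0,"ry":0,"rz":0,"claw":0},{"tx":0,"ty":-4,"tz":0,"rx":0,"ry":0,"rz":0,"claw":0},{"tx":0,"ty":0,"tz":0,"rx":0,"ry":0,"rz":0,"claw":0}]'; python3 -m inch '[{"tx":0,"ty":-2,"tz":0,"rx":0,"ry":0,"rz":0,"claw":0},{"tx":0,"ty":0,"tz":0,"rx":0,"ry":0,"rz":0,"claw":0}]';python3 -m inch '[{"tx":0,"ty":-1.5,"tz":0,"rx":0,"ry":0,"rz":0,"claw":0},{"tx":0,"ty":0,"tz":0,"rx":0,"ry":0,"rz":0,"claw":0}]'
```

```text
time_s: 7.22
tool_pos: [0.4964, -0.0577, 0.1694]
ee_rot: [-3.141, -0.0, 0.075]
ft_force: [-0.3, 0.2, 0.2]
width: 0.0098
time_s: 7.38
tool_pos: [0.4963, -0.0563, 0.1694]
ee_rot: [-3.141, -0.0, 0.075]
ft_force: [0.2, 0.5, -0.7]
width: 0.01
time_s: 7.55
tool_pos: [0.4961, -0.0549, 0.1695]
ee_rot: [-3.142, -0.0, 0.075]
ft_force: [0.4, -0.2, -0.8]
width: 0.0098
```

```bash
python3 -m inch '[{"tx":0,"ty":-2.5,"tz":0,"rx":0,"ry":0,"rz":0,"claw":0},{"tx":0,"ty":0,"tz":0,"rx":0,"ry":0,"rz":0,"claw":0}]'; python3 -m inch '[{"tx":0,"ty":-1,"tz":0,"rx":0,"ry":0,"rz":0,"claw":0},{"tx":0,"ty":0,"tz":0,"rx":0,"ry":0,"rz":0,"claw":0}]';python3 -m inch '[{"tx":0,"ty":-1,"tz":0,"rx":0,"ry":0,"rz":0,"claw":0},{"tx":0,"ty":0,"tz":0,"rx":0,"ry":0,"rz":0,"claw":0}]'
python3 - <<'E'
from h import *
s=env.get_state(); print(s['tool_pos'],s['ee_rot'],s['ft_force'],s['wrist_torque'],s['width'])
snap('wrist','w6.png')
E
python3 crop.py w6.png w6a.png 240 140 160 120 5
```

```text
time_s: 7.72
tool_pos: [0.4959, -0.0521, 0.1695]
ee_rot: [-3.141, -0.0, 0.075]
ft_force: [-0.3, 0.0, 0.5]
width: 0.0096
time_s: 7.88
tool_pos: [0.4958, -0.0512, 0.1695]
ee_rot: [-3.141, -0.0, 0.075]
ft_force: [0.7, -0.6, 0.1]
width: 0.0099
time_s: 8.05
tool_pos: [0.4958, -0.0507, 0.1695]
ee_rot: [3.141, -0.0, 0.076]
ft_force: [-0.2, -2.5, -0.9]
width: 0.0096
[ 0.49578522 -0.05073718  0.1694653 ] [ 3.14064356e+00 -5.40485852e-05  7.55877108e-02] [-0.24568666 -2.46180311 -0.85758249] [-0.40028368 -0.00853447  0.02509529] 0.009588742949891574
```

View pics/w6a.png

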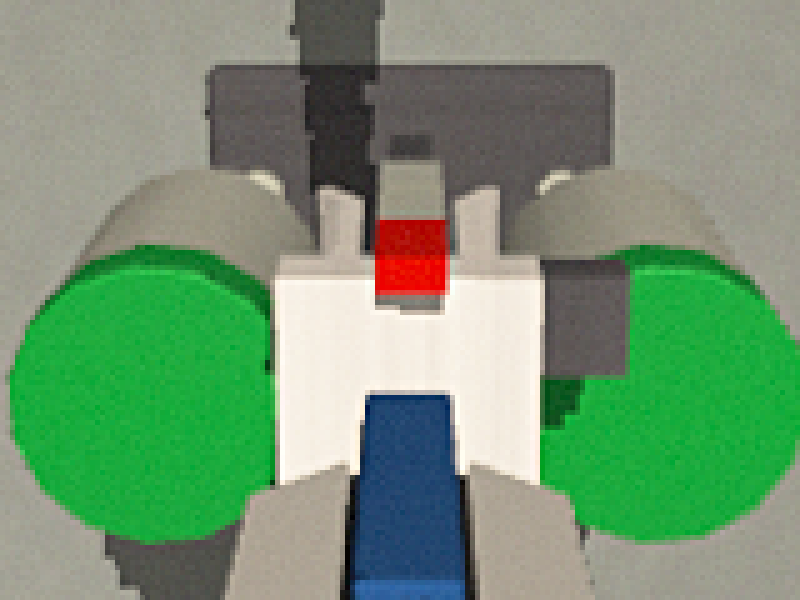

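```bash
python3 -m inch '[{"tx":0,"ty":0.7,"tz":0,"rx":0,"ry":0,"rz":0,"claw":0},{"tx":0,"ty":0,"tz":-4,"rx":0,"ry":0,"rz":0,"claw":0},{"tx":0,"ty":0,"tz":-4,"rx":0,"ry":0,"rz":0,"claw":0},{"tx":0,"ty":0,"tz":0,"rx":0,"ry":0,"rz":0,"claw":0}]'
python3 - <<'E'
from h import *
s=env.get_state(); print(s['tool_pos'],s['ee_rot'],s['ft_force'],s['wrist_torque'],s['width'])
E
python3 -m inch '[{"tx":0,"ty":0,"tz":-8,"rx":0,"ry":0,"rz":0,"claw":0},{"tx":0,"ty":0,"tz":-12,"rx":0,"ry":0,"rz":0,"claw":0},{"tx":0,"ty":0,"tz":-15,"rx":0,"ry":0,"rz":0,"claw":0},{"tx":0,"ty":0,"tz":-15,"rx":0,"ry":0,"rz":0,"claw":0},{"tx":0,"ty":0,"tz":-5,"rx":0,"ry":0,"rz":0,"claw":0},{"tx":0,"ty":0,"tz":0,"rx":0,"ry":0,"rz":0,"claw":0},{"tx":0,"ty":0,"tz":0,"rx":0,"ry":0,"rz":0,"claw":0}]'
python3 - <<'E'
from h import *
s=env.get_state(); print(s['tool_pos'],s['ee_rot'],s['ft_force'],s['wrist_torque'],s['width'])
snap('wrist','w7.png')
E
```

```text
time_s: 8.43
tool_pos: [0.4958, -0.0508, 0.1777]
ee_rot: [-3.141, -0.0, 0.075]
ft_force: [0.0, -0.3, -4.7]
width: 0.01
[ 0.49575716 -0.05080662  0.17772296] [-3.14095905e+00 -6.79336092e-06  7.52087651e-02] [ 0.03466568 -0.32175121 -4.73110007] [-0.20081104  0.04154942  0.00934999] 0.009955546970053172
time_s: 9.02
tool_pos: [0.4955, -0.0508, 0.2322]
ee_rot: [-3.141, 0.0, 0.075]
ft_force: [-0.5, 0.2, -4.4]
width: 0.01
[ 0.4954992  -0.05078682  0.23224383] [-3.14106685e+00  2.96826359e-04  7.54082670e-02] [-0.50831543  0.16241349 -4.40373709] [-0.06588753  0.10277116 -0.03904523] 0.010007408607911163
```

View pics/w7.png

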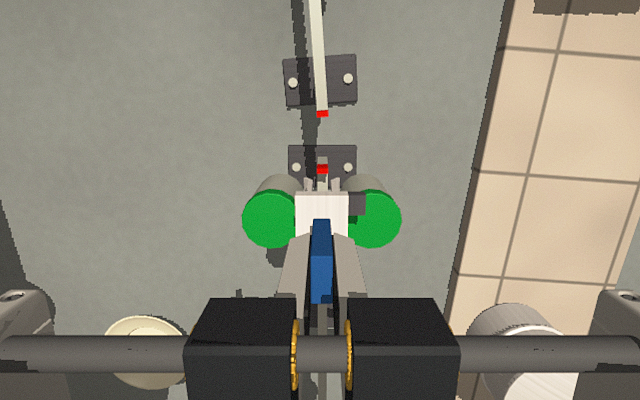

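```bash
python3 -m inch '[{"tx":-0.3,"ty":-8,"tz":0,"rx":0,"ry":0,"rz":0,"claw":0},{"tx":-0.3,"ty":-16,"tz":0,"rx":0,"ry":0,"rz":0,"claw":0},{"tx":-0.3,"ty":-16,"tz":0,"rx":0,"ry":0,"rz":0,"claw":0},{"tx":-0.3,"ty":-16,"tz":0,"rx":0,"ry":0,"rz":0,"claw":0},{"tx":-0.3,"ty":-16,"tz":0,"rx":0,"ry":0,"rz":0,"claw":0},{"tx":-0.3,"ty":-16,"tz":0,"rx":0,"ry":0,"rz":0,"claw":0},{"tx":-0.3,"ty":-10.6,"tz":0,"rx":0,"ry":0,"rz":0,"claw":0},{"tx":0,"ty":0,"tz":0,"rx":0,"ry":0,"rz":-2,"claw":0},{"tx":0,"ty":0,"tz":0,"rx":0,"ry":0,"rz":-1.85,"claw":0},{"tx":0,"ty":0,"tz":0,"rx":0,"ry":0,"rz":0,"claw":0},{"tx":0,"ty":0,"tz":0,"rx":0,"ry":0,"rz":0,"claw":0}]'
python3 - <<'E'
from h import *
s=env.get_state(); print(s['tool_pos'],s['ee_rot'],s['ft_force'],s['wrist_torque'],s['width'])
snap('wrist','w8.png');snap('top','t8.png');snap('scene','s8.png')
E
python3 crop.py t8.png t8a.png 170 180 130 80 6;python3 crop.py s8.png s8a.png 280 170 160 130 5
```

```text
time_s: 9.98
tool_pos: [0.4859, 0.0474, 0.232]
ee_rot: [-3.141, 0.001, 0.142]
ft_force: [-0.7, 0.2, -3.8]
width: 0.0099
[0.48591802 0.04740219 0.23199892] [-3.14126011e+00  9.46467336e-04  1.41943802e-01] [-0.7403952   0.15495465 -3.79383673] [-0.06462428  0.11319367  0.03260686] 0.009932611189149215
```

View pics/w8.png

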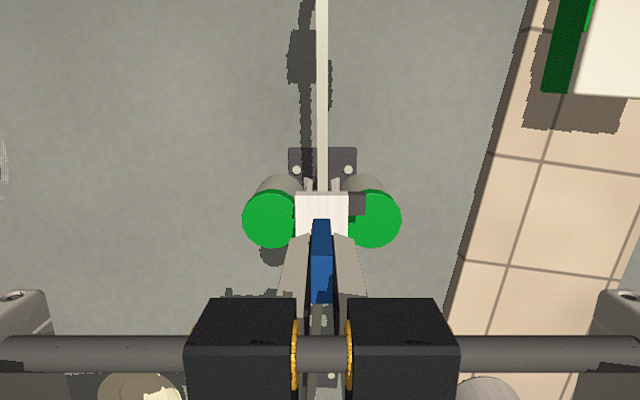

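View pics/s8a.png

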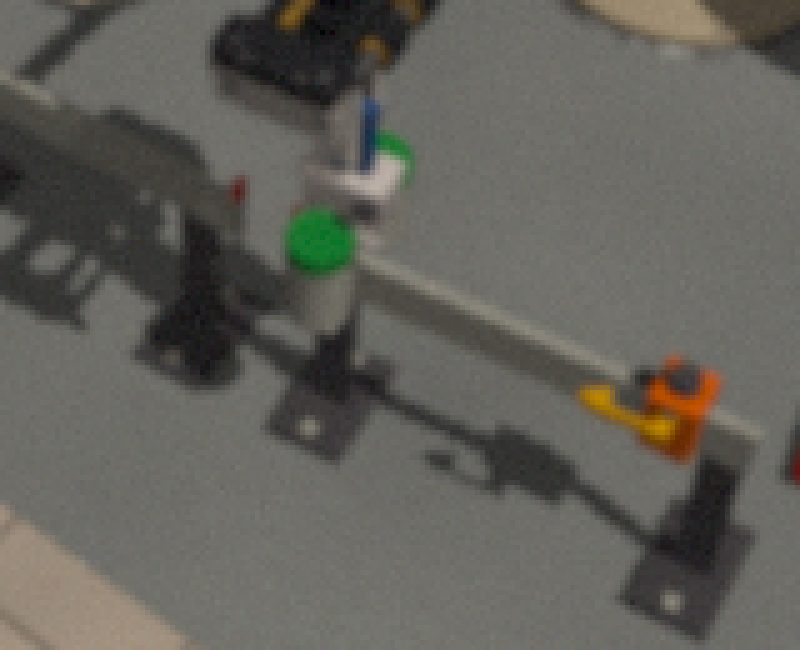

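```bash
python3 crop.py w8.png w8a.png 280 140 90 75 8; python3 - <<'E'
from h import *
im=cv2.imread('pics/w8.png').astype(int)
for v in range(0,180,20):
    r=im[v,300:345,0]; print(v,r.tolist()[8:34])
E
```

```text
0 [66, 65, 65, 72, 64, 63, 59, 116, 203, 208, 205, 204, 201, 205, 201, 200, 204, 205, 205, 198, 139, 130, 134, 137, 130, 132]
20 [68, 63, 94, 142, 141, 134, 132, 149, 194, 200, 198, 195, 197, 201, 198, 197, 199, 202, 202, 194, 139, 131, 129, 136, 137, 138]
40 [65, 71, 69, 67, 71, 70, 65, 86, 154, 198, 196, 191, 192, 190, 193, 193, 194, 194, 197, 186, 143, 131, 136, 139, 137, 138]
60 [68, 71, 72, 70, 66, 66, 65, 70, 131, 201, 190, 189, 188, 187, 190, 187, 190, 190, 193, 177, 71, 50, 77, 128, 144, 141]
80 [72, 60, 62, 70, 69, 66, 61, 67, 132, 201, 184, 191, 186, 186, 189, 183, 189, 189, 189, 180, 83, 63, 68, 58, 84, 141]
100 [68, 60, 58, 89, 144, 132, 134, 123, 145, 189, 187, 185, 183, 187, 183, 186, 182, 181, 189, 173, 76, 61, 64, 57, 83, 143]
120 [65, 62, 61, 86, 139, 134, 128, 132, 140, 177, 187, 184, 182, 182, 177, 181, 183, 180, 187, 175, 127, 135, 132, 132, 136, 131]
140 [63, 67, 59, 65, 105, 137, 131, 130, 142, 173, 181, 178, 174, 177, 182, 180, 176, 177, 181, 175, 126, 133, 139, 143, 140, 139]
160 [37, 46, 44, 37, 60, 89, 79, 77, 93, 148, 184, 174, 177, 174, 176, 177, 173, 176, 184, 164, 67, 87, 80, 83, 84, 84]
```

View pics/w8a.png

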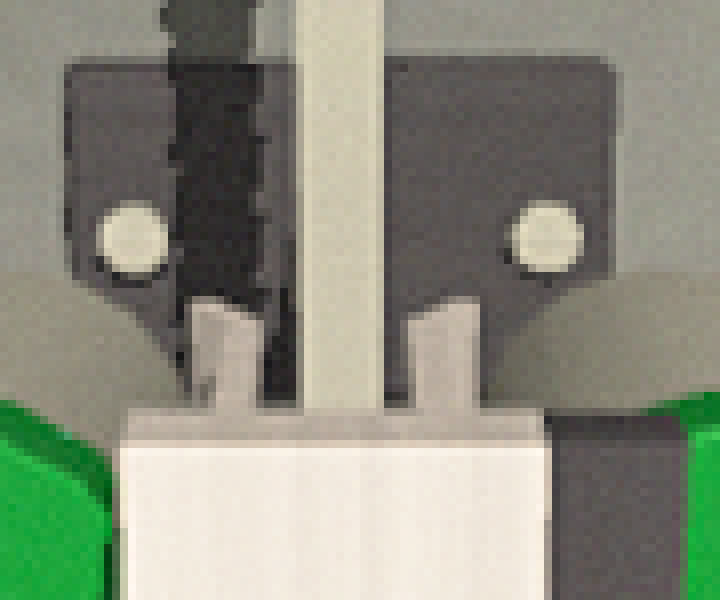

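View pics/t8a.png

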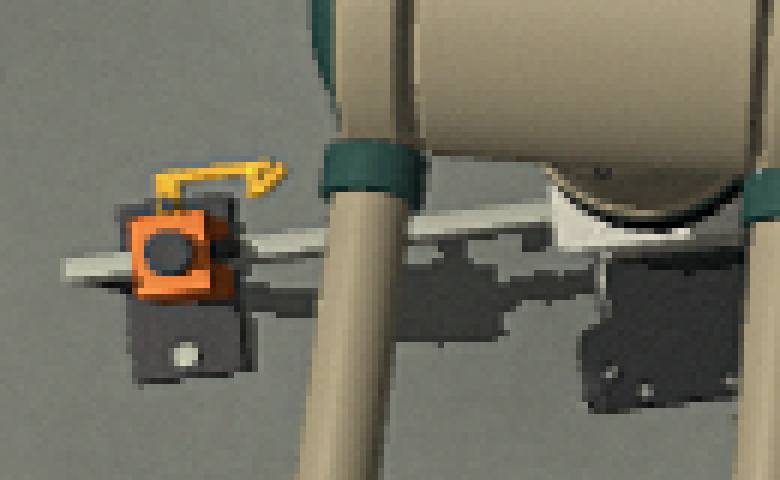

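```bash
python3 -m inch '[{"tx":0.4,"ty":0,"tz":8,"rx":0,"ry":0,"rz":0,"claw":0},{"tx":0,"ty":0,"tz":12,"rx":0,"ry":0,"rz":0,"claw":0},{"tx":0,"ty":0,"tz":8,"rx":0,"ry":0,"rz":0,"claw":0},{"tx":0,"ty":0,"tz":4,"rx":0,"ry":0,"rz":0,"claw":0},{"tx":0,"ty":0,"tz":0,"rx":0,"ry":0,"rz":0,"claw":0}]'; python3 -m inch '[{"tx":0,"ty":0,"tz":6,"rx":0,"ry":0,"rz":0,"claw":0},{"tx":0,"ty":0,"tz":6,"rx":0,"ry":0,"rz":0,"claw":0},{"tx":0,"ty":0,"tz":0,"rx":0,"ry":0,"rz":0,"claw":0}]'
python3 - <<'E'
from h import *
s=env.get_state(); print(s['tool_pos'],s['ee_rot'],s['ft_force'],s['wrist_torque'],s['width'])
snap('wrist','w9.png')
E
python3 crop.py w9.png w9a.png 270 140 110 75 7
```

```text
time_s: 10.55
tool_pos: [0.4857, 0.0471, 0.199]
ee_rot: [-3.141, 0.003, 0.142]
ft_force: [-0.7, -0.2, -4.0]
width: 0.0101
time_s: 10.8
tool_pos: [0.486, 0.0472, 0.1874]
ee_rot: [-3.141, 0.002, 0.142]
ft_force: [-1.1, -0.5, -4.7]
width: 0.0096
[0.48597916 0.047193   0.18739528] [-3.14117307e+00  1.82496365e-03  1.42496352e-01] [-1.06892899 -0.46250157 -4.73995491] [-0.07913481  0.12039417 -0.00712274] 0.009610263847315469
```

View pics/w9a.png

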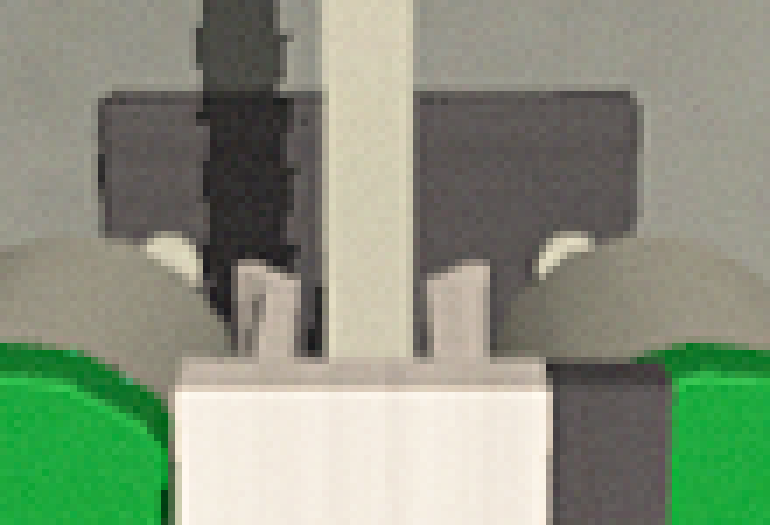

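```bash
python3 -m inch '[{"tx":0.3,"ty":0,"tz":6,"rx":0,"ry":0,"rz":0,"claw":0},{"tx":0,"ty":0,"tz":6,"rx":0,"ry":0,"rz":0,"claw":0},{"tx":0,"ty":0,"tz":3.5,"rx":0,"ry":0,"rz":0,"claw":0},{"tx":0,"ty":0,"tz":0,"rx":0,"ry":0,"rz":0,"claw":0},{"tx":0,"ty":0,"tz":0,"rx":0,"ry":0,"rz":0,"claw":0}]'; python3 -m inch '[{"tx":0,"ty":0,"tz":1.2,"rx":0,"ry":0,"rz":0,"claw":0},{"tx":0,"ty":0,"tz":0,"rx":0,"ry":0,"rz":0,"claw":0}]';python3 -m inch '[{"tx":0,"ty":0,"tz":1,"rx":0,"ry":0,"rz":0,"claw":0},{"tx":0,"ty":0,"tz":0,"rx":0,"ry":0,"rz":0,"claw":0}]'
```

```text
time_s: 11.27
tool_pos: [0.4867, 0.0472, 0.1726]
ee_rot: [-3.141, 0.001, 0.143]
ft_force: [-1.1, 0.8, -4.7]
width: 0.0101
time_s: 11.43
tool_pos: [0.4871, 0.0472, 0.1718]
ee_rot: [-3.142, -0.0, 0.143]
ft_force: [0.6, 0.2, -4.4]
width: 0.0099
time_s: 11.6
tool_pos: [0.487, 0.0472, 0.1708]
ee_rot: [-3.142, -0.0, 0.143]
ft_force: [0.0, 1.0, -4.1]
width: 0.0097
```

```bash
python3 -m inch '[{"tx":0,"ty":0,"tz":0.8,"rx":0,"ry":0,"rz":0,"claw":0},{"tx":0,"ty":0,"tz":0,"rx":0,"ry":0,"rz":0,"claw":0}]'; python3 -m inch '[{"tx":0,"ty":0,"tz":0.7,"rx":0,"ry":0,"rz":0,"claw":0},{"tx":0,"ty":0,"tz":0,"rx":0,"ry":0,"rz":0,"claw":0}]'
```

```text
time_s: 11.77
tool_pos: [0.4869, 0.0472, 0.1699]
ee_rot: [-3.142, -0.0, 0.143]
ft_force: [0.2, -0.1, -4.5]
width: 0.0101
time_s: 11.93
tool_pos: [0.4871, 0.0472, 0.1695]
ee_rot: [3.142, -0.0, 0.143]
ft_force: [0.0, -0.2, -2.6]
width: 0.0097
```

```bash
python3 -m inch '[{"tx":0,"ty":0,"tz":0.7,"rx":0,"ry":0,"rz":0,"claw":0},{"tx":0,"ty":0,"tz":0,"rx":0,"ry":0,"rz":0,"claw":0}]'; python3 -m inch '[{"tx":0,"ty":0,"tz":0.3,"rx":0,"ry":0,"rz":0,"claw":0},{"tx":0,"ty":0,"tz":0,"rx":0,"ry":0,"rz":0,"claw":0}]'
python3 - <<'E'
from h import *
s=env.get_state(); print(s['tool_pos'],s['ee_rot'],s['ft_force'],s['wrist_torque'],s['width'])
snap('wrist','w10.png')
E
python3 crop.py w10.png w10a.png 270 140 110 75 7
```

```text
time_s: 12.1
tool_pos: [0.4873, 0.0472, 0.1695]
ee_rot: [3.141, -0.001, 0.143]
ft_force: [-0.8, -0.1, 2.8]
width: 0.0099
time_s: 12.27
tool_pos: [0.4874, 0.0472, 0.1694]
ee_rot: [3.141, -0.002, 0.143]
ft_force: [-2.4, -0.1, 5.4]
width: 0.0099
[0.48737737 0.04721154 0.16943471] [ 3.14136377e+00 -1.52771205e-03  1.42589349e-01] [-2.41440291 -0.09008091  5.38406115] [-0.00494775  0.50145671  0.01919915] 0.00991236057667555
```

View pics/w10a.png

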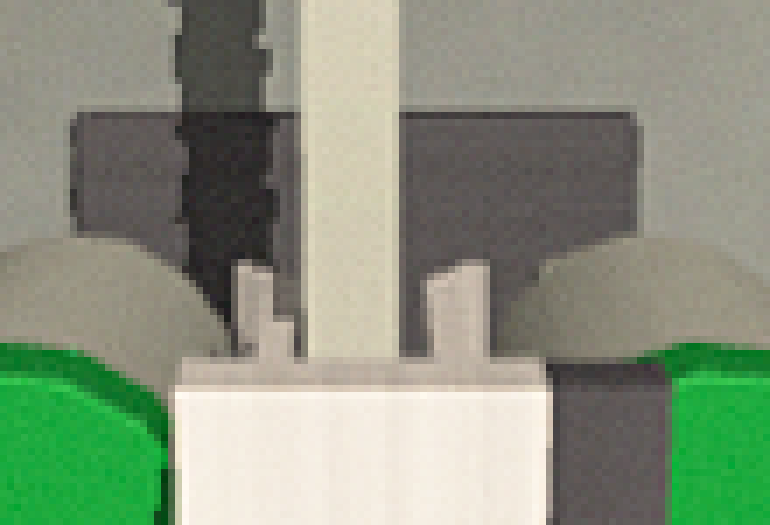

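View pics/w10.png

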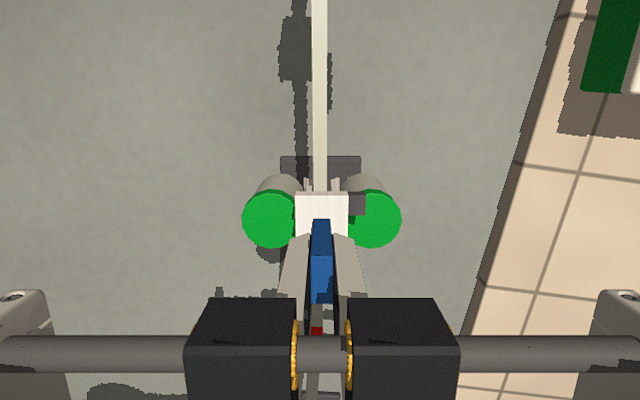

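```bash
python3 -m inch '[{"tx":-0.9,"ty":0,"tz":-0.5,"rx":0,"ry":0,"rz":0,"claw":0},{"tx":0,"ty":0,"tz":0,"rx":0,"ry":0,"rz":0,"claw":0}]'
python3 -m inch '[{"tx":0,"ty":-4,"tz":0,"rx":0,"ry":0,"rz":0,"claw":0},{"tx":0,"ty":-8,"tz":0,"rx":0,"ry":0,"rz":0,"claw":0},{"tx":0,"ty":-10,"tz":0,"rx":0,"ry":0,"rz":0,"claw":0},{"tx":0,"ty":0,"tz":0,"rx":0,"ry":0,"rz":0,"claw":0}]'
python3 - <<'E'
from h import *
s=env.get_state(); print(s['tool_pos'],s['ee_rot'],s['ft_force'],s['wrist_torque'],s['width'])
snap('wrist','w11.png')
E
python3 crop.py w11.png w11a.png 270 0 110 210 4
```

```text
time_s: 12.48
tool_pos: [0.4869, 0.0471, 0.1694]
ee_rot: [3.141, -0.002, 0.142]
ft_force: [0.2, -0.2, 3.6]
width: 0.01
time_s: 12.82
tool_pos: [0.4833, 0.0712, 0.1695]
ee_rot: [-3.14, -0.002, 0.143]
ft_force: [0.1, 1.7, 6.5]
width: 0.0096
[0.48329668 0.0711509  0.16945078] [-3.13961005e+00 -1.97325329e-03  1.43083666e-01] [0.12771314 1.68486802 6.53227034] [ 0.22721746  0.02398249 -0.02934657] 0.009564073107303644
```

View pics/w11a.png

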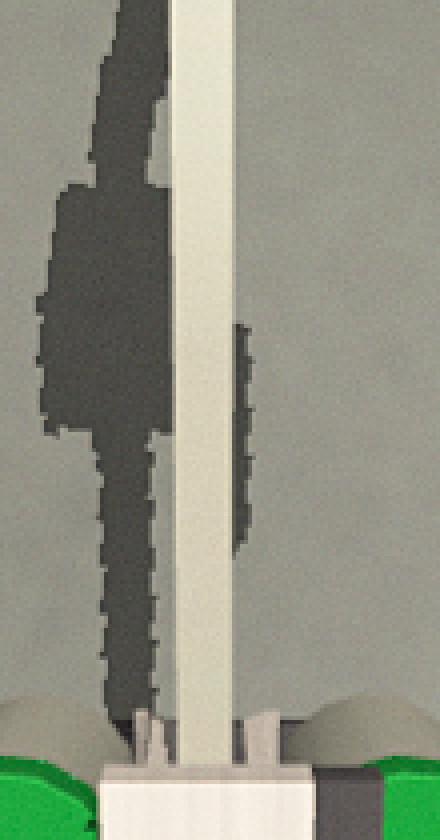

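```bash
python3 - <<'E'
from h import *
np.set_printoptions(precision=4,suppress=True)
def t(u,v,z): return atz('top',(u/640,v/400),z)
Bs=t(297.2+1,210.2,.166) # inner end
B1=t(180.8,225,.15); d=(B1-Bs)[:2];d/=np.linalg.norm(d)
for n,p in (('collar face',t(205,221.7,.163)),('buf',t(210.3,221,.157)),('latch',t(217.6,208.7,.157)),('end',B1)): print(n,(p-Bs)[:2]@d)
E
```

```text
collar face 0.22043866029365322
buf 0.20911589758189825
latch 0.1892921840452728
end 0.28034040078778977
```

```bash
python3 -m inch '[{"tx":0,"ty":-5,"tz":-0.5,"rx":0,"ry":0,"rz":0,"claw":0},{"tx":0,"ty":-10,"tz":0,"rx":0,"ry":0,"rz":0,"claw":0},{"tx":0,"ty":-10,"tz":0,"rx":0,"ry":0,"rz":0,"claw":0},{"tx":0,"ty":-10,"tz":0,"rx":0,"ry":0,"rz":0,"claw":0},{"tx":0,"ty":-5,"tz":0,"rx":0,"ry":0,"rz":0,"claw":0},{"tx":0,"ty":0,"tz":0,"rx":0,"ry":0,"rz":0,"claw":0}]'
python3 - <<'E'
from h import *
s=env.get_state(); print(s['tool_pos'],s['ee_rot'],s['ft_force'],s['wrist_torque'],s['width'])
snap('wrist','w12.png')
E
```

```text
time_s: 13.37
tool_pos: [0.4769, 0.1107, 0.1694]
ee_rot: [-3.139, -0.0, 0.144]
ft_force: [-0.9, 2.6, 5.1]
width: 0.0098
[0.47693448 0.11074855 0.16944034] [-3.13941812e+00 -3.62306047e-04  1.44095057e-01] [-0.91625187  2.5973309   5.13000276] [ 0.22445352  0.10825828 -0.01278851] 0.009814087429808799
```

View pics/w12.png

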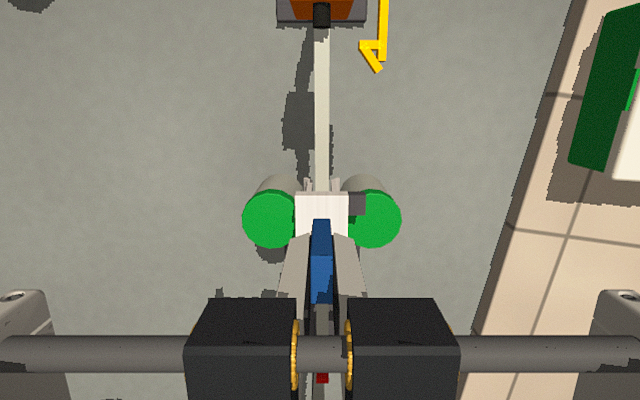

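```bash
python3 crop.py w12.png w12a.png 270 0 130 100 6
python3 - <<'E'
from h import *
np.set_printoptions(precision=4,suppress=True)
s=env.get_state();c=s['tool_pos'][:2]; y=np.array([-np.sin(.143),np.cos(.143)]);x=np.array([y[1],-y[0]])
t=lambda u,v,z:atz('wrist',(u/640,v/400),z)[:2]-c
for n,u,v,z in (('buf28',321,28,.15),('buf20',321,20,.155),('latchtip',379,72,.157),('latchin',361,45,.157),('front',322,192,.16),('lugout',365,195,.158)):
    p=t(u,v,z); print(n,p@x*1e3,p@y*1e3)
E
```

```text
buf28 1.0951972628551188 114.03644655125876
buf20 1.0862808535608144 116.85657067632533
latchtip 31.011376841988216 92.16655014711166
latchin 21.30909789032484 105.03210383477607
front 1.7118496837472177 28.829565411542724
lugout 26.012548269541938 26.537888871846533
```

View pics/w12a.png

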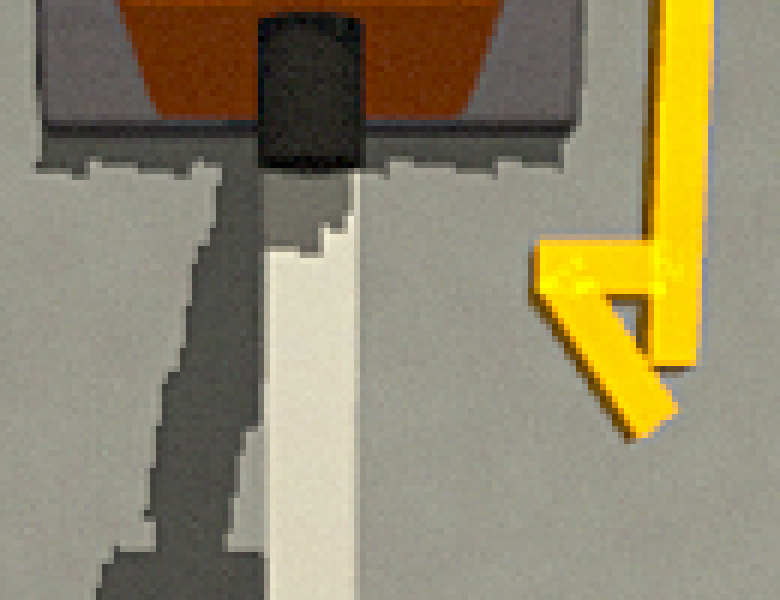

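```bash
python3 -m inch '[{"tx":0,"ty":-5,"tz":-0.4,"rx":0,"ry":0,"rz":0,"claw":0},{"tx":0,"ty":-10,"tz":0,"rx":0,"ry":0,"rz":0,"claw":0},{"tx":0,"ty":-10,"tz":0,"rx":0,"ry":0,"rz":0,"claw":0},{"tx":0,"ty":-10,"tz":0,"rx":0,"ry":0,"rz":0,"claw":0},{"tx":0,"ty":-10,"tz":0,"rx":0,"ry":0,"rz":0,"claw":0},{"tx":0,"ty":-10,"tz":0,"rx":0,"ry":0,"rz":0,"claw":0},{"tx":0,"ty":-5,"tz":0,"rx":0,"ry":0,"rz":0,"claw":0},{"tx":0,"ty":0,"tz":0,"rx":0,"ry":0,"rz":0,"claw":0}]'
python3 - <<'E'
from h import *
s=env.get_state(); print(s['tool_pos'],s['ee_rot'],s['ft_force'],s['wrist_torque'],s['width'])
snap('wrist','w13.png')
E
```

```text
time_s: 14.08
tool_pos: [0.4681, 0.1698, 0.1694]
ee_rot: [-3.14, 0.001, 0.144]
ft_force: [-0.2, 1.7, 1.0]
width: 0.0099
[0.46813504 0.16982498 0.16943761] [-3.13975526e+00  6.03253404e-04  1.44019468e-01] [-0.15624488  1.65657988  0.99328936] [0.14175308 0.06931288 0.00768986] 0.009858549603651682
```

View pics/w13.png

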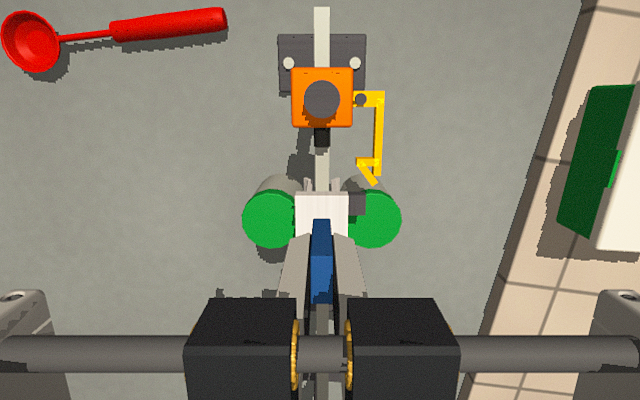

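```bash
python3 -m inch '[{"tx":0,"ty":-4,"tz":0,"rx":0,"ry":0,"rz":0,"claw":0},{"tx":0,"ty":-4,"tz":0,"rx":0,"ry":0,"rz":0,"claw":0},{"tx":0,"ty":0,"tz":0,"rx":0,"ry":0,"rz":0,"claw":0}]'; python3 -m inch '[{"tx":0,"ty":-2,"tz":0,"rx":0,"ry":0,"rz":0,"claw":0},{"tx":0,"ty":-2,"tz":0,"rx":0,"ry":0,"rz":0,"claw":0},{"tx":0,"ty":0,"tz":0,"rx":0,"ry":0,"rz":0,"claw":0}]'; python3 -m inch '[{"tx":0,"ty":-2,"tz":0,"rx":0,"ry":0,"rz":0,"claw":0},{"tx":0,"ty":-1,"tz":0,"rx":0,"ry":0,"rz":0,"claw":0},{"tx":0,"ty":0,"tz":0,"rx":0,"ry":0,"rz":0,"claw":0}]'
python3 - <<'E'
from h import *
s=env.get_state(); print(s['tool_pos'],s['ee_rot'],s['ft_force'],s['wrist_torque'],s['width'])
snap('wrist','w14.png')
E
python3 crop.py w14.png w14a.png 270 90 130 130 5
```

```text
time_s: 14.38
tool_pos: [0.4674, 0.1763, 0.1694]
ee_rot: [-3.141, 0.0, 0.142]
ft_force: [-0.5, 0.7, 0.4]
width: 0.01
time_s: 14.63
tool_pos: [0.4668, 0.1798, 0.1694]
ee_rot: [-3.141, 0.001, 0.142]
ft_force: [-0.6, -0.4, -1.1]
width: 0.01
time_s: 14.88
tool_pos: [0.4662, 0.1826, 0.1695]
ee_rot: [3.141, 0.001, 0.143]
ft_force: [0.3, -0.7, -0.8]
width: 0.0099
[0.46620401 0.18264149 0.16945236] [3.14148481e+00 9.16031493e-04 1.42605561e-01] [ 0.31720136 -0.68352964 -0.76230061] [-0.29565055  0.17130521  0.0041459 ] 0.009943800889173935
```

View pics/w14a.png

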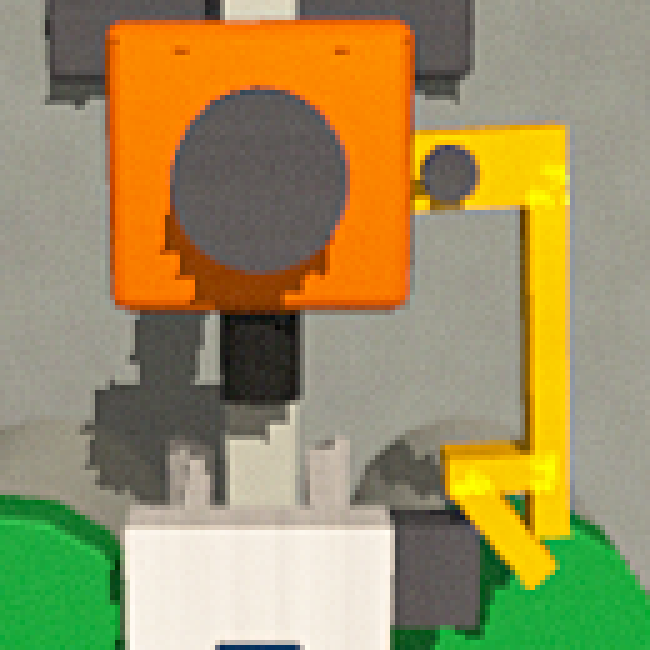

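```bash
python3 -m inch '[{"tx":0,"ty":-1.5,"tz":0.2,"rx":0,"ry":0,"rz":0,"claw":0},{"tx":0,"ty":-1,"tz":0,"rx":0,"ry":0,"rz":0,"claw":0},{"tx":0,"ty":0,"tz":0,"rx":0,"ry":0,"rz":0,"claw":0}]'; python3 -m inch '[{"tx":0,"ty":-1.5,"tz":0,"rx":0,"ry":0,"rz":0,"claw":0},{"tx":0,"ty":-1,"tz":0,"rx":0,"ry":0,"rz":0,"claw":0},{"tx":0,"ty":0,"tz":0,"rx":0,"ry":0,"rz":0,"claw":0}]'; python3 -m inch '[{"tx":0,"ty":-1.5,"tz":0,"rx":0,"ry":0,"rz":0,"claw":0},{"tx":0,"ty":-1,"tz":0,"rx":0,"ry":0,"rz":0,"claw":0},{"tx":0,"ty":0,"tz":0,"rx":0,"ry":0,"rz":0,"claw":0}]'
python3 - <<'E'
from h import *
s=env.get_state(); print(s['tool_pos'],s['ee_rot'],s['ft_force'],s['wrist_torque'],s['width'])
snap('wrist','w15.png')
E
python3 crop.py w15.png w15a.png 270 90 130 130 5
```

```text
time_s: 15.18
tool_pos: [0.4661, 0.1852, 0.1694]
ee_rot: [-3.142, 0.0, 0.143]
ft_force: [-1.6, -0.9, 0.3]
width: 0.0098
time_s: 15.43
tool_pos: [0.4659, 0.187, 0.1695]
ee_rot: [3.14, 0.0, 0.143]
ft_force: [-1.4, -5.2, -0.7]
width: 0.01
time_s: 15.68
tool_pos: [0.4652, 0.1909, 0.1694]
ee_rot: [-3.14, 0.0, 0.143]
ft_force: [-1.7, -0.5, 0.3]
width: 0.0104
[0.46524904 0.19093956 0.16944341] [-3.13997749e+00  3.00593744e-04  1.42557231e-01] [-1.7445892  -0.53129701  0.27687047] [-0.30288914  0.29307906  0.01801155] 0.01044089376501093
```

View pics/w15a.png

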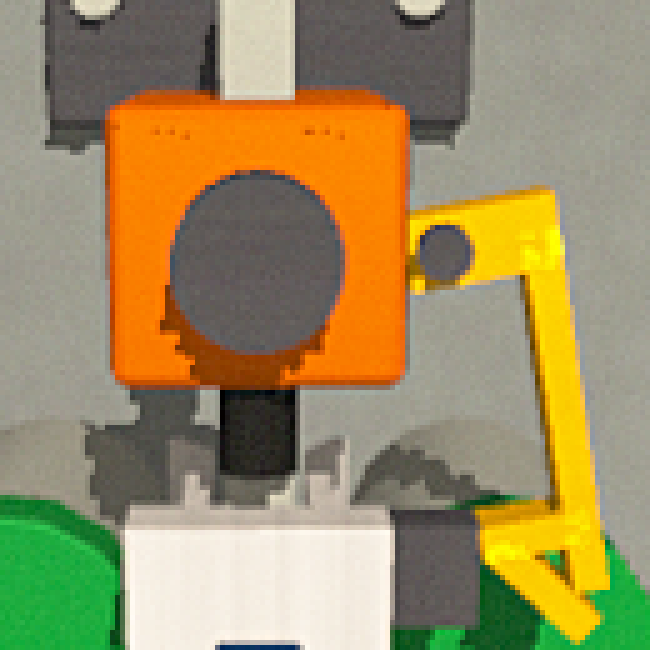

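```bash
python3 -m inch '[{"tx":0,"ty":-1.5,"tz":0,"rx":0,"ry":0,"rz":0,"claw":0},{"tx":0,"ty":-1.5,"tz":0,"rx":0,"ry":0,"rz":0,"claw":0},{"tx":0,"ty":0,"tz":0,"rx":0,"ry":0,"rz":0,"claw":0}]'; python3 -m inch '[{"tx":0,"ty":-1.5,"tz":0,"rx":0,"ry":0,"rz":0,"claw":0},{"tx":0,"ty":0,"tz":0,"rx":0,"ry":0,"rz":0,"claw":0}]'; python3 -m inch '[{"tx":0,"ty":-1,"tz":0,"rx":0,"ry":0,"rz":0,"claw":0},{"tx":0,"ty":-1,"tz":0,"rx":0,"ry":0,"rz":0,"claw":0},{"tx":0,"ty":0,"tz":0,"rx":0,"ry":0,"rz":0,"claw":0}]'
python3 - <<'E'
from h import *
s=env.get_state(); print(s['tool_pos'],s['ee_rot'],s['ft_force'],s['wrist_torque'],s['width'])
snap('wrist','w16.png')
E
python3 crop.py w16.png w16a.png 270 90 130 130 5
```

```text
time_s: 15.98
tool_pos: [0.4649, 0.1937, 0.1694]
ee_rot: [-3.141, 0.0, 0.143]
ft_force: [-2.8, -1.0, 0.4]
width: 0.0097
time_s: 16.15
tool_pos: [0.4648, 0.195, 0.1695]
ee_rot: [-3.141, 0.0, 0.143]
ft_force: [-1.4, -0.6, -0.2]
width: 0.0098
time_s: 16.4
tool_pos: [0.4646, 0.1967, 0.1695]
ee_rot: [-3.142, -0.0, 0.143]
ft_force: [-1.3, -1.0, -0.7]
width: 0.0099
[0.46460119 0.19666938 0.16947047] [-3.14150653e+00 -3.10439677e-05  1.42600123e-01] [-1.29931681 -0.98932207 -0.65267474] [-0.29418258  0.34837061  0.01864562] 0.009931998974804221
```

View pics/w16a.png

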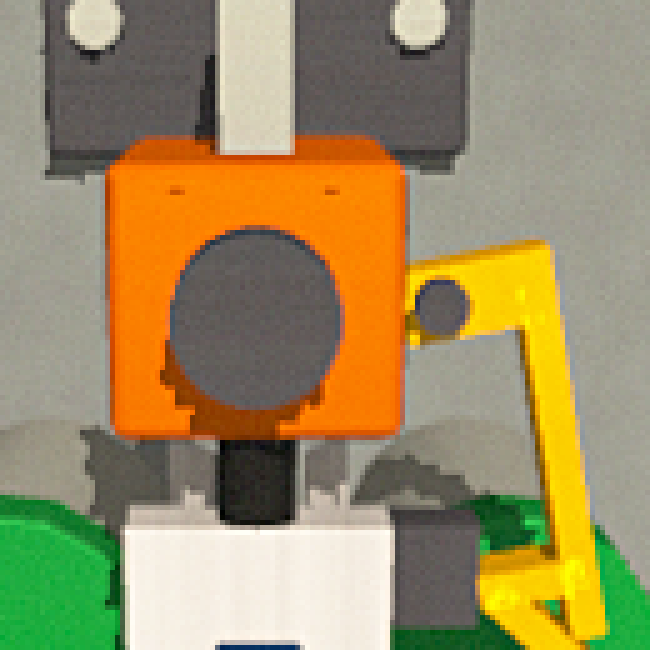

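Buffer is practically touching. I creep on, watching Fy.

```bash
python3 -m inch '[{"tx":0,"ty":-1,"tz":0,"rx":0,"ry":0,"rz":0,"claw":0},{"tx":0,"ty":0,"tz":0,"rx":0,"ry":0,"rz":0,"claw":0}]'; python3 -m inch '[{"tx":0,"ty":-1,"tz":0,"rx":0,"ry":0,"rz":0,"claw":0},{"tx":0,"ty":0,"tz":0,"rx":0,"ry":0,"rz":0,"claw":0}]'; python3 -m inch '[{"tx":0,"ty":-1,"tz":0,"rx":0,"ry":0,"rz":0,"claw":0},{"tx":0,"ty":0,"tz":0,"rx":0,"ry":0,"rz":0,"claw":0}]';python3 -m inch '[{"tx":0,"ty":-1,"tz":0,"rx":0,"ry":0,"rz":0,"claw":0},{"tx":0,"ty":0,"tz":0,"rx":0,"ry":0,"rz":0,"claw":0}]'
python3 - <<'E'
from h import *
snap('wrist','w17.png')
E
python3 crop.py w17.png w17a.png 270 90 130 130 5
```

```text
time_s: 16.62
tool_pos: [0.4645, 0.1971, 0.1695]
ee_rot: [3.141, 0.0, 0.143]
ft_force: [-1.5, -2.9, -0.5]
width: 0.0094
time_s: 16.78
tool_pos: [0.4644, 0.1982, 0.1695]
ee_rot: [3.141, -0.0, 0.143]
ft_force: [-0.2, -3.4, 0.0]
width: 0.0099
time_s: 16.95
tool_pos: [0.4642, 0.1993, 0.1695]
ee_rot: [3.141, -0.0, 0.143]
ft_force: [-1.7, -5.0, 0.1]
width: 0.0099
time_s: 17.12
tool_pos: [0.464, 0.2003, 0.1694]
ee_rot: [3.141, 0.0, 0.143]
ft_force: [-0.3, -3.6, 0.6]
width: 0.0096
```

View pics/w17a.png

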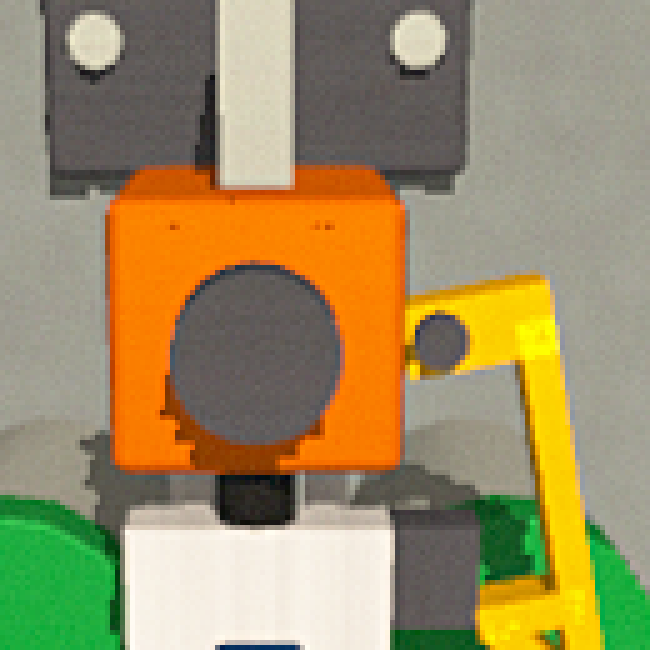

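```bash
python3 -m inch '[{"tx":0,"ty":-1,"tz":0,"rx":0,"ry":0,"rz":0,"claw":0},{"tx":0,"ty":0,"tz":0,"rx":0,"ry":0,"rz":0,"claw":0}]'; python3 -m inch '[{"tx":0,"ty":-0.8,"tz":0,"rx":0,"ry":0,"rz":0,"claw":0},{"tx":0,"ty":0,"tz":0,"rx":0,"ry":0,"rz":0,"claw":0}]'
python3 - <<'E'
from h import *
snap('wrist','w18.png')
E
python3 crop.py w18.png w18a.png 270 90 130 130 5
```

```text
time_s: 17.33
tool_pos: [0.4639, 0.2014, 0.1695]
ee_rot: [3.141, 0.0, 0.143]
ft_force: [-0.8, -4.2, 1.1]
width: 0.01
time_s: 17.5
tool_pos: [0.4638, 0.2021, 0.1695]
ee_rot: [3.141, 0.0, 0.143]
ft_force: [-1.4, -4.7, 1.4]
width: 0.0101
```

View pics/w18a.png

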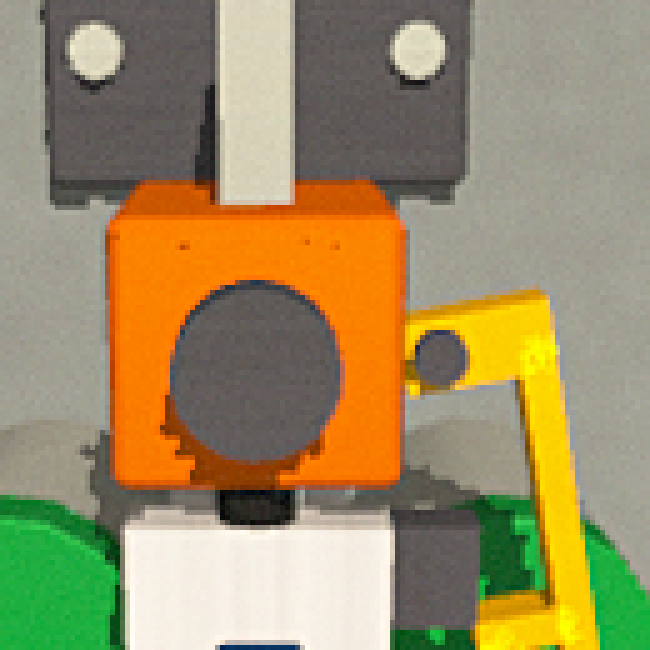

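Hook is near the lug's rear edge; small steps now.

```bash
python3 -m inch '[{"tx":0,"ty":-0.6,"tz":0,"rx":0,"ry":0,"rz":0,"claw":0},{"tx":0,"ty":0,"tz":0,"rx":0,"ry":0,"rz":0,"claw":0}]'
python3 - <<'E'
from h import *
snap('wrist','w19.png')
E
python3 crop.py w19.png w19a.png 270 90 130 130 5
```

```text
time_s: 17.72
tool_pos: [0.4639, 0.2028, 0.1695]
ee_rot: [3.141, -0.0, 0.143]
ft_force: [-0.4, -4.3, 0.3]
width: 0.0099
```

View pics/w19a.png

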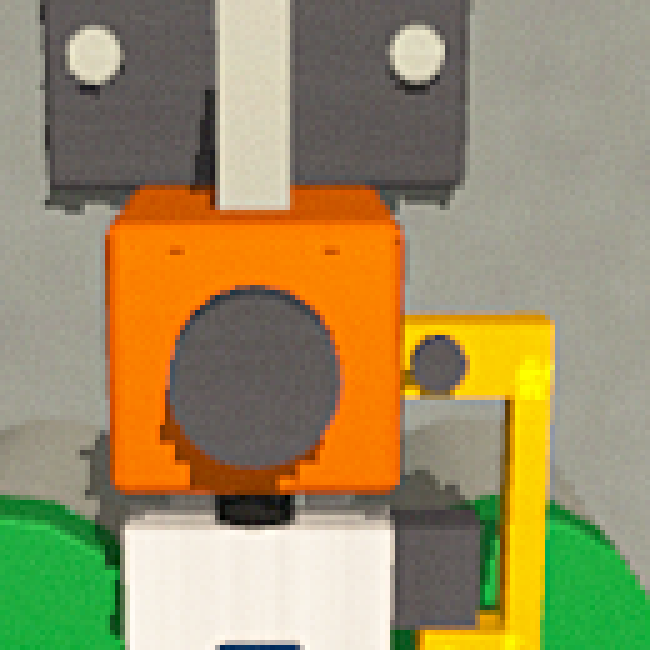

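```bash
python3 -m inch '[{"tx":0,"ty":0.6,"tz":0,"rx":0,"ry":0,"rz":0,"claw":0},{"tx":0,"ty":0,"tz":0,"rx":0,"ry":0,"rz":0,"claw":0}]';python3 -m inch '[{"tx":0,"ty":0.4,"tz":0,"rx":0,"ry":0,"rz":0,"claw":0},{"tx":0,"ty":0,"tz":0,"rx":0,"ry":0,"rz":0,"claw":0}]'; python3 -m inch '[{"tx":0,"ty":0.4,"tz":0,"rx":0,"ry":0,"rz":0,"claw":0},{"tx":0,"ty":0,"tz":0,"rx":0,"ry":0,"rz":0,"claw":0}]'
python3 - <<'E'
from h import *
snap('wrist','w20.png')
E
python3 crop.py w20.png w20a.png 270 90 130 130 5
```

```text
time_s: 17.93
tool_pos: [0.4639, 0.2026, 0.1695]
ee_rot: [-3.141, -0.0, 0.142]
ft_force: [-0.5, -3.2, 1.1]
width: 0.0096
time_s: 18.1
tool_pos: [0.464, 0.2022, 0.1694]
ee_rot: [-3.141, -0.0, 0.142]
ft_force: [0.1, -3.0, -0.3]
width: 0.0098
time_s: 18.27
tool_pos: [0.464, 0.2021, 0.1695]
ee_rot: [-3.14, -0.0, 0.142]
ft_force: [-0.7, 0.2, -2.1]
width: 0.0097
```

View pics/w20a.png

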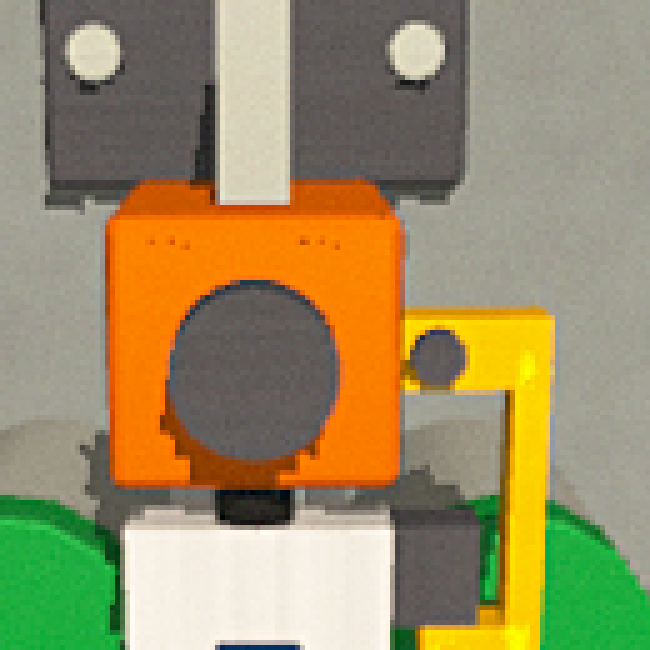

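```bash
python3 -m inch '[{"tx":0,"ty":0,"tz":0.2,"rx":0,"ry":0,"rz":0,"claw":0},{"tx":0,"ty":0,"tz":0,"rx":0,"ry":0,"rz":0,"claw":15},{"tx":0,"ty":0,"tz":0,"rx":0,"ry":0,"rz":0,"claw":35},{"tx":0,"ty":0,"tz":0,"rx":0,"ry":0,"rz":0,"claw":35},{"tx":0,"ty":0,"tz":0,"rx":0,"ry":0,"rz":0,"claw":35},{"tx":0,"ty":0,"tz":0,"rx":0,"ry":0,"rz":0,"claw":35}]'
python3 - <<'E'
from h import *
s=env.get_state(); print(s['tool_pos'],s['ft_force'])
snap('wrist','w21.png')
E
```

```text
time_s: 18.82
tool_pos: [0.464, 0.2018, 0.1693]
ee_rot: [-3.141, -0.0, 0.142]
ft_force: [0.0, -1.1, 0.5]
width: 0.0326
[0.46404031 0.20176274 0.16933651] [ 0.04702279 -1.11935093  0.54341104]
```

View pics/w21.png

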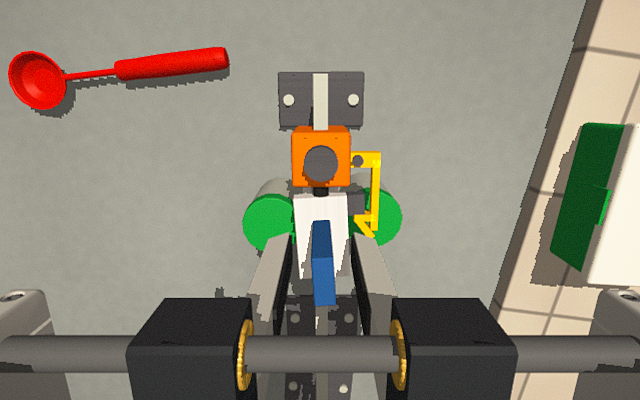

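```bash
python3 -m inch '[{"tx":0,"ty":0,"tz":-10,"rx":0,"ry":0,"rz":0,"claw":35},{"tx":0,"ty":0,"tz":-25,"rx":0,"ry":0,"rz":0,"claw":35},{"tx":0,"ty":0,"tz":-30,"rx":0,"ry":0,"rz":0,"claw":35},{"tx":0,"ty":0,"tz":-30,"rx":0,"ry":0,"rz":0,"claw":35},{"tx":0,"ty":10,"tz":-30,"rx":0,"ry":0,"rz":0,"claw":35},{"tx":0,"ty":25,"tz":0,"rx":0,"ry":0,"rz":0,"claw":35},{"tx":0,"ty":0,"tz":0,"rx":0,"ry":0,"rz":0,"claw":35},{"tx":0,"ty":0,"tz":0,"rx":0,"ry":0,"rz":0,"claw":35}]'
python3 - <<'E'
from h import *
s=env.get_state(); print(s['tool_pos'],s['ft_force'])
snap('wrist','w22.png');snap('scene','s22.png')
E
python3 crop.py w22.png w22a.png 260 80 130 130 5; python3 crop.py s22.png s22a.png 310 170 160 130 5
```

```text
time_s: 19.53
tool_pos: [0.469, 0.1665, 0.2952]
ee_rot: [-3.141, -0.001, 0.141]
ft_force: [-0.0, 0.8, -0.4]
width: 0.033
[0.46902968 0.16648314 0.29516925] [-0.01748886  0.80698949 -0.37260986]
```

View pics/w22a.png

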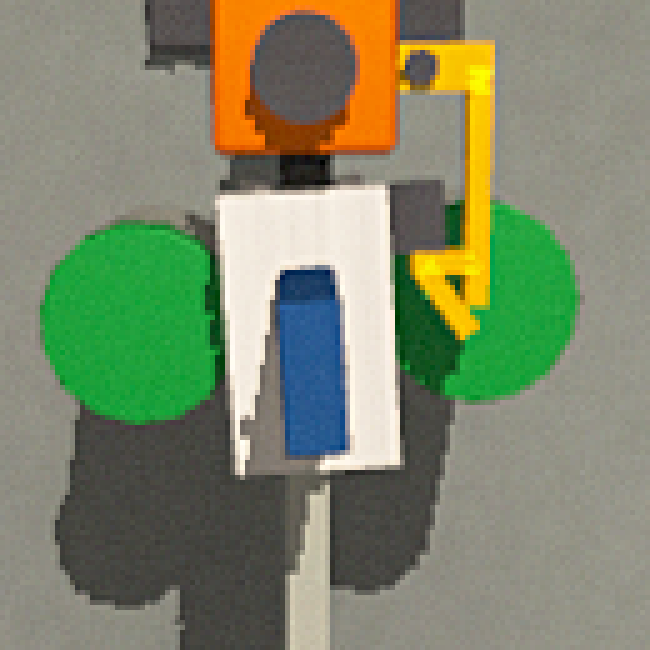

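View pics/s22a.png

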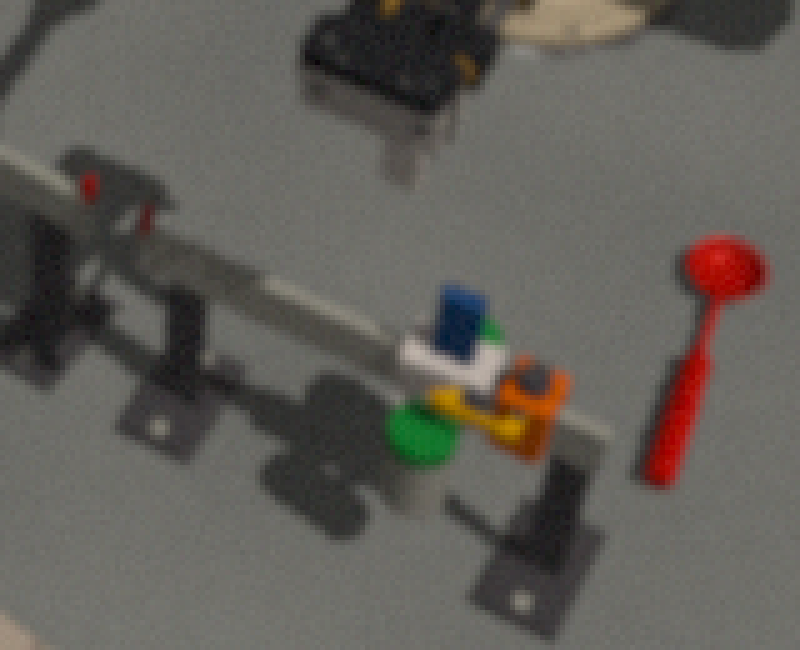

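View pics/s22.png

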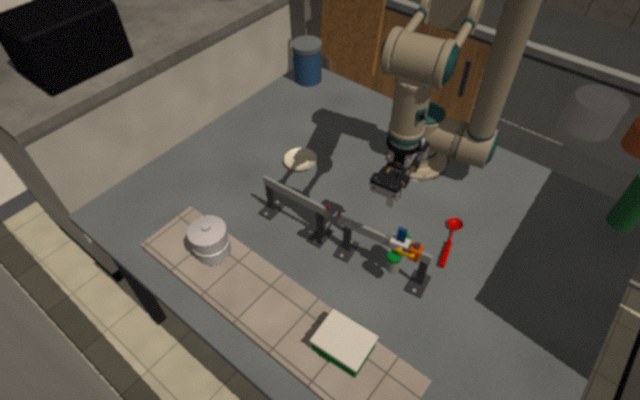

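```bash
python3 - <<'E'
from h import *
print(env.get_state()['time_s'],env.finish_job())
E
```

```text
the job is handed in; nothing more can be done
19.6333 None
```

The caddy is latched on the second rail with the gripper clear of it. I handed the job in at 19.6 s of the 72 s allowed; it reports no verdict.

**What I did**
- **First rail:** I gripped the blue tab and slid the caddy until it touched the red stop, at about 2.5 N. I then lifted it about 63 mm straight up.
- **Crossing:** I set it down on the second rail with its middle about 34 mm from the rail's start.
- **Second rail:** I slid it on without lifting and crept into the collar until the latch snapped, with the buffer pressed in about 6 mm. Then I eased off until the latch held it, let go and withdrew.

**What the last checks showed**
- **Latch:** the last wrist picture shows the arm swung fully back with its hook behind the lug. After I eased off, the reading along the rail was near zero.
- **Forces:** of the readings at the end of each move, the highest vertical press on the rail was about 6.5 N plus the caddy's own 4.5 N. The highest push along the rail was about 5 N. I did not record the force between those readings.
- **Bystanders:** the tiffin, snack box, saucer and spoon look unmoved in the last scene picture. I judged that by eye.

**What was not quite ideal**
- When released, the caddy turned a few degrees on the rail within its side play, because the latch holds it on one side only. It looks level and stayed latched.
- I could not measure the buffer directly. I estimate about 4 to 5 mm pressed in after release.
- Wrist-camera positions were about 2.5 mm off the arm's own readings sideways, so I lined the caddy up with the rail by eye in the pictures.

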